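# Paper tension check on the tablet feeder

## Robot

A 6-joint arm with a two-finger parallel gripper is mounted at the origin on the work surface. World frame = base frame: x ahead of the robot, y to its left, z up, the work surface at z = 0. Lengths are in mm, angles in rad, forces in N, time in s.
With the tool pointing down it reaches from about 350 to 925 mm from the base axis. Payload 6.4 kg.
Tool frame: the origin (TCP) lies midway between the tips of the shut fingers; the grasp point (between the pads) lies 19 mm behind it; z points along the fingers, y is the direction in which the jaws open and shut (so a half turn about z gives the same grasp; the last joint's range is limited). The gripper opens to 94 mm and grips with 3 to 60 N. Pads are 16 mm wide; open, the fingers measure 119 mm over their backs; the gripper's body (75 mm by 177 mm) begins 78 mm behind the grasp point.
Start: joints at [-1.314, 0.245, 1.558, -0, 1.339, -0.174], TCP at [271.445, -590.62, 205.455] pointing down, gripper open.
Joint ranges: [-3.13, 3.13], [-1.02, 2.26], [0.13, 2.54], [-0.95, 4.09], [0.21, 2.88], [-2.74, 2.74]. Speed limits (rad/s): [2.57, 2.57, 3.14, 3.14, 3.14, 3.14].

## Interface

Orientations are given as a unit quaternion [w, x, y, z].
In Python, from bench import manip gives the robot as it stands. The module is installed in compiled form; this text tells all that it offers.
- The arm moves only by the tool step_arm, never from a script. Its argument "commands" is a list of rows, each a list of 4 numbers: the shift along the world's x, y, z in m, then the turn about the world's z in rad. A call has 1 to 10 rows; each row shifts and turns the pose as measured when the row begins; what a row does not reach is not made up. A row lasts 1/12 s, in which the tool goes at most 41.7 mm and 7.16 degrees, less where a joint would pass 70% of its speed; a pose out of reach is approached as far as the arm can. A call with a gripper value outside its range is refused whole. "jaw" is the opening in per cent of the stroke, from 0 (shut) to 100 (fully open), set as the call begins (left out, the last holds). The fingers move at their own pace and stop on an object; "squeeze" is the grip in N (left out, the last holds). Time passes only in rows, so rows that do not move let the fingers close. It gives the time, the measured TCP pose, the force and the opening at its end, in the units of the state.
- manip.read_state(): the state, without advancing time (a new reading comes with each control period).
- manip.capture(name): name is "scene" or "top" or "wrist"; returns a dict with "frame" (420x560x3 uint8, red, green, blue), "fx", "fy", "cx", "cy" (pixels), "k1" (the pictures are not rectified: a ray, as slopes to the right and down, at radius r is drawn at 1 + k1 r^2 times it, then the intrinsics apply), "R" (3x3) and "t" (3): a world point X has camera coordinates R X + t. Camera axes: x right, y down, z forward; pixel columns grow to the right and rows downward; lengths in mm; the calibration is good to about 2 mm. A picture is of the moment at which its call begins. There is no depth.
- manip.hand_in(): hands the job in, once; it reports no verdict.
The state is a dict: "time": time; "qpos": joint angles; "joint_velocities": joint speeds; "tau": joint torques, N m; "ee_pos": TCP position; "tool_rot": TCP orientation; "ft_force": force on the tool from outside, world axes, zero at the start; "torque": the same for the moment, N m; "finger_gap": finger opening in mm.
Only numpy, scipy, OpenCV 4.12 (cv2) and the standard library are available. Lean on these libraries where they do the work, as an engineer would, in place of code of your own. Each camera call takes 0.05 s, during which the arm holds its last target. There are 200 camera calls.

## Task

Check the tablet feeder's paper tension. First clear every tablet cassette off its service deck into the white tray, all resting on the tray's floor; then turn the brake dial until its nose points at the brass tab, pull the sprung gauge out until its pointer is level with the brass clip and hold it steady there for 2 to 3 seconds, let it go back home, and last turn the dial back to its stop. Leave the bottle, mug and stapler where they are.

Things in the scene. Friction and masses are not known exactly. Their poses are not given: they have to be found in the camera images.
- feeder: fixed cream tablet feeder; origin on the counter. +x points away from the robot, +y to its left. Flat service deck: x -210 to 110 mm, y -160 to 160, top 6 mm above the counter (all heights here are above the counter). Housing behind it: x 110 to 350, 420 wide, 122 high. Gauge on the deck's +y half, dial on its -y half
- gauge (a joint): how far the sprung slide gauge is pulled out, m: 0 = home, 0.10 = end stop; pulls straight along the feeder's -x. The spring always draws it home: about 2 N at 0, 90 N/m more; damped, so let go it runs home in about half a second
- pull_handle (a point): middle of the top of the gauge's upright black handle, a block 16 mm (along the pull) x 30 x 50 mm, from 15 to 65 mm high. At home it is at feeder x 0, y 70 mm. The gauge's fixed barrel begins 36 mm behind the handle's centre and is 32 mm high
- pull_pointer (a point): tip of the gauge's thin steel pointer, which sticks out of the handle 48 mm to the feeder's +y, 21 mm high, and moves with the handle
- pull_mark (a point): brass clip marking the pull length on the graduated rail beside the gauge: its crossbar, 21 mm high, 50 to 72 mm out from the pointer's home (differs from start to start). Pointer and clip are level when their feeder x is equal, so the pull needed is the distance along feeder x from the pointer's home to this point
- dial (a joint): angle of the brake dial, rad: 0 = at its stop, nose towards the robot (feeder's -x); grows anticlockwise seen from above, up to 2.2. It stays where it is left (light friction, 0.05 N m)
- dial_grip (a point): on the dial's upright axis, 42 mm high. The dial is a grey disc of 64 mm diameter, top 16 mm high, with an upright grip bar 50 mm long, 12 mm thick, from 16 to 50 mm high across its middle; bar and steel nose lie along the dial's own x axis
- dial_nose (a point): tip of the steel nose on the dial's rim, 39 mm from the axis, 16 mm high; the point's +x points from the axis outward through the nose
- dial_mark (a point): the brass tab on the plate round the dial, 49 mm from the axis, 17 mm high: where the nose must point for the check. Its +x points from the axis outward. It lies 0.8 to 1.35 rad anticlockwise of the stop mark
- stop_mark (a point): dark steel tab on the plate, 46 mm from the dial's axis towards the robot: where the nose points when the dial is at its stop
- tray_in (a point): middle of the inner floor (5 mm above the counter) of the fixed white tray, inside 155 (x) x 195 (y) mm, walls 5 mm thick, their tops 25 mm above the counter; x and y along its sides
- cassette0: a tablet cassette: amber plastic box with white lid, 40 (x) x 34 (y) x 60 (z) mm, 0.08 to 0.17 kg; 3 to 5 of the five are there. Origin in the middle of its underside, z up through the lid. It starts standing on the deck in front of the gauge and dial
- cassette1: a tablet cassette: amber plastic box with white lid, 40 (x) x 34 (y) x 60 (z) mm, 0.08 to 0.17 kg; 3 to 5 of the five are there. Origin in the middle of its underside, z up through the lid. It starts standing on the deck in front of the gauge and dial
- cassette2: a tablet cassette: amber plastic box with white lid, 40 (x) x 34 (y) x 60 (z) mm, 0.08 to 0.17 kg; 3 to 5 of the five are there. Origin in the middle of its underside, z up through the lid. It starts standing on the deck in front of the gauge and dial
- cassette3: a tablet cassette: amber plastic box with white lid, 40 (x) x 34 (y) x 60 (z) mm, 0.08 to 0.17 kg; 3 to 5 of the five are there. Origin in the middle of its underside, z up through the lid. It starts standing on the deck in front of the gauge and dial
- cassette4: a tablet cassette: amber plastic box with white lid, 40 (x) x 34 (y) x 60 (z) mm, 0.08 to 0.17 kg; 3 to 5 of the five are there. Origin in the middle of its underside, z up through the lid. It starts standing on the deck in front of the gauge and dial
- wash_bottle: bystander: white plastic bottle, 60 mm diameter, 130 mm high, origin under its middle
- mug: bystander: white mug, 76 mm diameter, 85 mm high, handle on its +y side, origin under its middle
- stapler: bystander: stapler 130 (x) x 34 x 46 mm, origin under its middle
Things that resemble listed ones, but are neither listed nor needed, are in the scene too. Leave any green look-alike of the cassette2 alone.

How it is judged:
By the outcome, as a careful person would: the job done as asked, in the order asked, and still so for the second after the job is handed in, with the robot touching nothing.
Of cassette0, cassette1, cassette2, cassette3, cassette4 only 3 to 5 are there at a start; the rules pass over those that are not, and their reading is None.
At some moment in a run one of cassette0, cassette1, cassette2, cassette3, cassette4 may be knocked a few centimetres aside while the robot is not near it.
Once in a run the grip may slacken for a moment while it holds something.
It also fails if it takes over 200 s, if anything falls off the work surface, if the arm or the gripper's body presses on something with over 40 N, if the wrist force passes 120 N, or if a joint passes its speed limit or range.

## Working session

There is one attempt and no reset: what is moved stays moved. The work goes in short steps, Python scripts to look and compute and a tool call to move; the robot and the scene stay as the last step left them, time stands still between calls to the robot, and variables do not carry over. Pictures are saved under pics/ and viewed, about 12 in all and at most 16, crops included, and the job is handed in when it is done.

Besides the shell and the picture viewer there is one more tool, called after "Request:" as name(argument=value, ...), one argument or row to a line, values as JSON. step_arm: Moves the arm, as the interface text tells. Its arguments: {"type":"object","properties":{"commands":{"type":"array","items":{"type":"array","items":{"type":"number"}}},"jaw":{"type":"number"},"squeeze":{"type":"number"}},"required":["commands"]}

```bash
mkdir -p pics
cat > h.py <<'E'
import numpy as np, cv2
from bench import manip
def cap(n):
    return manip.capture(n)
def save(c,name,crop=None,scale=1):
    f=c["frame"][:,:,::-1]
    if crop: f=f[crop[1]:crop[3],crop[0]:crop[2]]
    if scale!=1: f=cv2.resize(f,None,fx=scale,fy=scale,interpolation=cv2.INTER_CUBIC)
    cv2.imwrite("pics/"+name,f)
def cal(c):
    K=np.array([[c["fx"],0,c["cx"]],[0,c["fy"],c["cy"]],[0,0,1.]]);return K,np.array([c["k1"],0,0,0,0.])
def px2w(c,uv,z):
    "pixels -> world xy(z) on plane of height z"
    K,D=cal(c);uv=np.array(uv,float).reshape(-1,1,2)
    n=cv2.undistortPoints(uv,K,D).reshape(-1,2)
    R=np.array(c["R"]);t=np.array(c["t"]).ravel()
    C=-R.T@t;d=np.c_[n,np.ones(len(n))]@R
    s=(np.asarray(z)-C[2])/d[:,2]
    return C+d*np.reshape(s,(-1,1))
def w2px(c,X):
    K,D=cal(c)
    p,_=cv2.projectPoints(np.array(X,float).reshape(-1,3),cv2.Rodrigues(np.array(c["R"],float))[0],np.array(c["t"],float).ravel(),K,D)
    return p.reshape(-1,2)
E
python3 - <<'E'
from h import *
import pickle
d={n:cap(n) for n in("scene","top")}
pickle.dump(d,open("d0.pkl","wb"))
for n,c in d.items():
    save(c,n+"0.png",scale=1.42)
    R=np.array(c["R"]);print(n,c["fx"],c["k1"],-R.T@np.array(c["t"]).ravel())
print(manip.read_state())
E
```

```text
scene 467.9381833977169 -0.13491464654278568 [1172.46455549  -81.5544962   978.79541724]
top 386.755409551767 -0.09547691229269498 [396.46862073 -30.76258406 951.3098872 ]
{'time': 0.1, 'qpos': array([-1.31410041e+00,  2.45678046e-01,  1.55885095e+00, -3.24718518e-05,
        1.33869650e+00, -1.74112022e-01]), 'joint_velocities': array([-0.0014856 , -0.00180857, -0.00327105, -0.0006236 , -0.00044193,
        0.00021083]), 'tau': array([ 1.61975545e-04, -4.16918170e+01, -3.15524340e+01,  6.87242369e-02,
        3.09790741e-02, -5.31632986e-05]), 'ee_pos': array([ 271.29898341, -590.10110488,  204.52001218]), 'tool_rot': array([-8.15075449e-04,  9.76889002e-01,  2.13745670e-01, -4.94861858e-05]), 'ft_force': array([ 0.76756158, -0.1710491 ,  0.3567449 ]), 'torque': array([-0.01034586, -0.00679023,  0.02422733]), 'finger_gap': 93.90515480086417}
```

```bash
ls -la pics
```

```text
total 1020
drwxr-xr-x 2 agent agent   4096 Dec  4 22:42 .
drwxr-xr-x 3 agent agent   4096 Dec  4 22:42 ..
-rw-r--r-- 1 agent agent 547454 Dec  4 22:42 scene0.png
-rw-r--r-- 1 agent agent 484307 Dec  4 22:42 top0.png
```

View pics/top0.png

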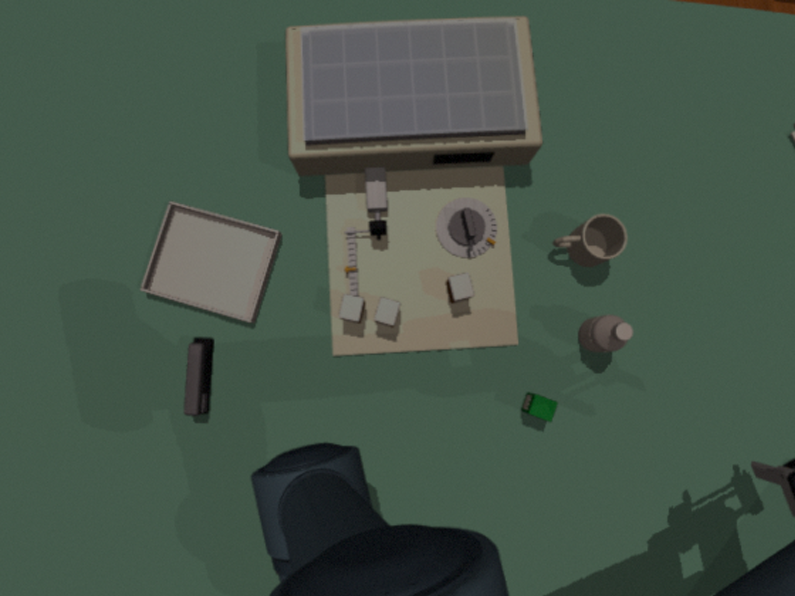

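View pics/scene0.png

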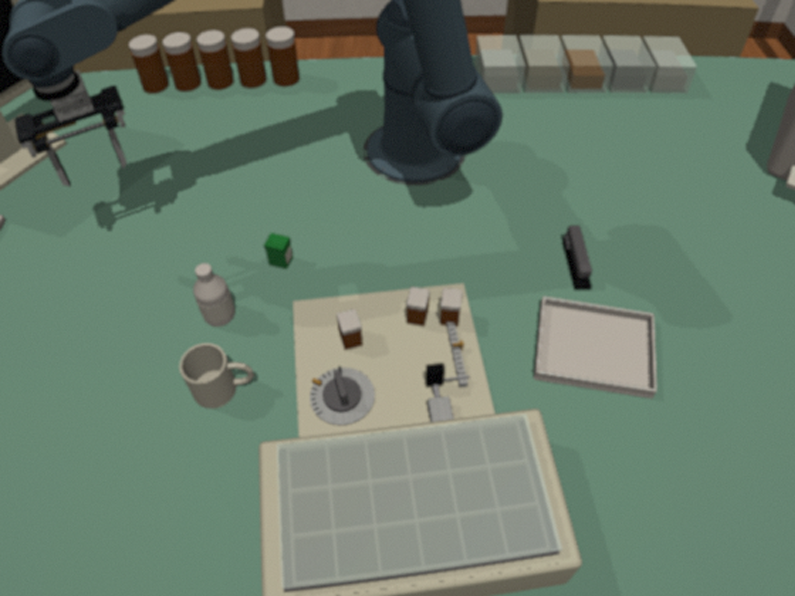

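Top view: three amber cassettes with white lids at about (352,308), (388,312) and (460,288). The green look-alike at (540,407) stays put. The gauge handle is at (378,228), its clip at (350,269), the dial at (467,228), its tab at (491,241) and the tray at (210,262). Next I'll enlarge the deck.

Run:
```python
from h import *
import pickle
d=pickle.load(open("d0.pkl","rb"));c=d["top"]
save(c,"deck.png",(222,115,372,255),4.2)
s=1.42
tr=px2w(c,np.array([(169,204),(279,234),(250,322),(143,290)])/s,25);print(tr,tr.mean(0))
dk=px2w(c,np.array([(333,356),(518,346),(504,168),(326,175)])/s,6);print(dk)
print(px2w(c,np.array([(352,308),(388,312),(460,288)])/s,66))
print(px2w(c,np.array([(200,376),(540,407),(603,333),(597,238)])/s,40))
```

```text
[[649.21360145 367.2216129   25.        ]
 [599.70460896 168.43383831  25.        ]
 [446.51784689 209.93828843  25.        ]
 [495.85683859 401.06150383  25.        ]] [547.82322397 286.66381087  25.        ]
[[ 393.55148601   68.64194863    6.        ]
 [ 418.92460868 -249.29704205    6.        ]
 [ 736.86416956 -224.43764095    6.        ]
 [ 713.66890166   94.44588793    6.        ]]
[[ 471.81250134   34.57021361   66.        ]
 [ 466.95851868  -23.8214832    66.        ]
 [ 509.32196428 -139.86316219   66.        ]]
[[ 353.42315461  285.462488     40.        ]
 [ 318.31586457 -279.01271469   40.        ]
 [ 443.07188013 -386.81414333   40.        ]
 [ 606.06326529 -379.19974996   40.        ]]
```

View pics/deck.png

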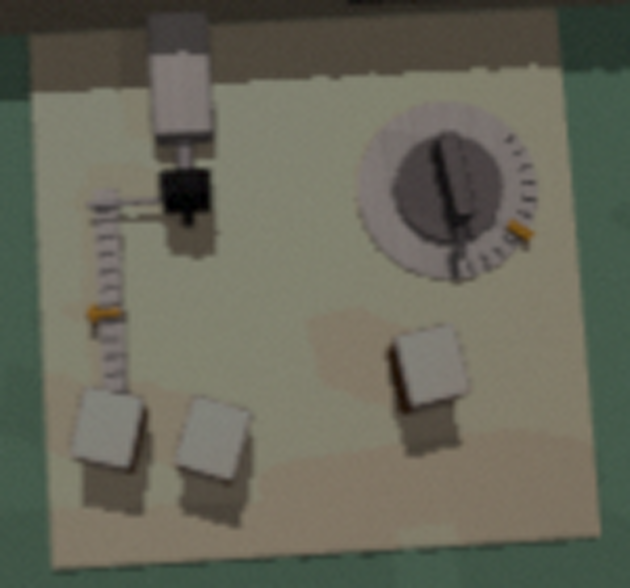

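```bash
cat >> h.py <<'E'
def lids(c,z=66,box=None,thr=None):
    "white lid blobs -> (x,y,angle of long side mod pi, w,h)"
    f=cv2.cvtColor(c["frame"],cv2.COLOR_RGB2HSV).astype(int)
    return f
E
python3 - <<'E'
from h import *
import pickle
d=pickle.load(open("d0.pkl","rb"));c=d["top"]
off=np.array([222,115])
P=lambda a:np.array(a,float)/4.2+off
for q in ([(84,391),(147,400),(135,469),(72,456)],[(200,397),(252,410),(233,480),(176,462)],[(395,345),(455,325),(468,390),(408,405)]):
    w=px2w(c,P(q),66)[:,:2];e=np.roll(w,-1,0)-w
    print(w.mean(0).round(1),np.hypot(*e.T).round(1),np.degrees(np.arctan2(e[:,1],e[:,0])).round(0))
fx=np.array([.9968,.0797]);fy=np.array([-.0797,.9968]);O=np.array([615.6,-73.7])
def F(p):
    p=p[:2]-O;return np.array([p@fx,p@fy]).round(1)
for n,uv,z in(("handle",(186,190),65),("ptr",(92,201),21),("clip",(105,314),21),("clipL",(90,316),21),("axis",(452,185),50),("nose",(457,276),16),("tab",(519,231),17),("stop",(457,280),17)):
    p=px2w(c,P([uv]),z)[0];print(n,p.round(1),F(p))
# sample colours on lids
hsv=cv2.cvtColor(c["frame"],cv2.COLOR_RGB2HSV)
for uv in((110,428),(215,437),(430,365),(300,450),(300,250)):
    u,v=P(uv).astype(int);print(hsv[v-1:v+2,u-1:u+2].reshape(-1,3).mean(0))
E
```

```text
[471.3  34.1] [34.9 38.4 35.2 36.2] [-97. 172.  80.  -8.]
[468.4 -23.8] [29.4 39.7 32.6 38. ] [-103.  166.   74.  -18.]
[ 510.9 -141.7] [35.2 36.7 34.2 33.9] [ -70. -168.  106.   13.]
handle [606.1  -3.5  65. ] [-3.8 70.7]
ptr [608.4  52.6  21. ] [  2.9 126.5]
clip [541.8  42.5  21. ] [-64.3 121.7]
clipL [540.4  51.1  21. ] [-65.  130.4]
axis [ 617.2 -154.2   50. ] [ -4.8 -80.4]
nose [ 571.  -162.3   16. ] [-51.5 -84.8]
tab [ 598.8 -198.6   17. ] [ -26.7 -123.1]
stop [ 568.4 -162.2   17. ] [-54.1 -84.4]
[ 28.88888889  17.33333333 128.22222222]
[ 26.88888889  16.44444444 128.33333333]
[ 22.33333333  19.77777778 128.33333333]
[ 26.33333333  39.88888889 128.33333333]
[ 31.11111111  38.22222222 129.        ]
```

Request:
step_arm(
  commands=[
    [0.019,0.036,0,0.12],
    [0.019,0.036,0,0.12],
    [0.019,0.036,0,0.12],
    [0.019,0.036,0,0.12],
    [0.019,0.036,0,0.12],
    [0.019,0.036,0,0.12],
    [0.019,0.036,0,0.12],
    [0.019,0.036,0,0.12],
    [0.019,0.036,0,0.12],
    [0.019,0.036,0,0.12],
  ],
  jaw=85,
  squeeze=20,
)

```text
time: 0.93
ee_pos: [457.3, -222.7, 198.7]
tool_rot: [-0.003, 0.671, 0.741, -0.002]
ft_force: [0.7, -0.5, 0.1]
finger_gap: 80.3
```

Request:
step_arm(
  commands=[
    [0.02,0.03,0,0.07],
    [0.02,0.03,0,0.05],
    [0.008,0.012,0,0.0],
    [0,0,0,0],
  ],
)

```text
time: 1.27
ee_pos: [507.7, -139.6, 197.4]
tool_rot: [-0.004, 0.618, 0.786, -0.001]
ft_force: [0.4, 0.1, 0.1]
finger_gap: 79.8
```

```bash
cat >> h.py <<'E'
def fit(c,name=None,zs=66):
    "low-saturation blobs in image -> rects in world at height zs"
    hsv=cv2.cvtColor(cv2.GaussianBlur(c["frame"],(3,3),0),cv2.COLOR_RGB2HSV)
    m=((hsv[...,1]<29)&(hsv[...,2]>85)).astype(np.uint8)
    n,lab,st,ce=cv2.connectedComponentsWithStats(m)
    for i in range(1,n):
        if 60<st[i,4]<40000:
            p=cv2.findContours((lab==i).astype(np.uint8),0,1)[0][0].reshape(-1,2)
            w=px2w(c,p,zs)[:,:2].astype(np.float32);r=cv2.minAreaRect(w)
            if 18<min(r[1]) and max(r[1])<60: print(ce[i].round(),"xy",np.round(r[0],1),"size",np.round(r[1],1),"deg",round(r[2],1))
def st():
    s=manip.read_state();q=s["tool_rot"];j=2*np.arctan2(q[2],q[1])-np.pi/2
    print("t",round(s["time"],2),"tcp",s["ee_pos"].round(1),"jaw",round((j+np.pi/2)%np.pi-np.pi/2,3),"F",s["ft_force"].round(1),"gap",round(s["finger_gap"],1))
E
python3 - <<'E'
from h import *
c=cap("wrist");st();save(c,"w1.png",scale=1.2);fit(c)
c=cap("top");fit(c)
E
```

```text
t 1.32 tcp [ 507.2 -140.5  197.3] jaw 0.238 F [-1.5 -0.2 -0.1] gap 79.9
[336.  13.] xy [525.5  52.5] size [59.  21.2] deg 32.0
[265. 136.] xy [664.    1.2] size [50.2 33.5] deg 8.1
[272. 219.] xy [470.  -22.2] size [33.  39.5] deg 75.1
```

View pics/w1.png

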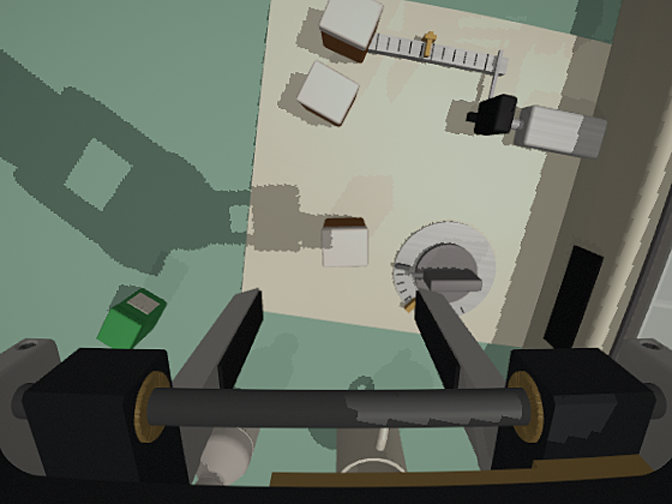

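The wrist picture shows cassette 2's lid at about (345,243) between the finger directions, with the other two cassettes, the clip (429,44), the tab (408,305) and the nose (398,267).

Run:
```python
from h import *
c=cap("wrist");P=lambda a:np.array(a,float)/1.2
for q in ([(322,221),(367,220),(368,266),(324,267)],[(315,62),(358,83),(341,125),(297,97)],[(333,-8),(383,8),(365,52),(320,29)]):
    w=px2w(c,P(q),66)[:,:2];e=np.roll(w,-1,0)-w
    print(w.mean(0).round(1),np.hypot(*e.T).round(1),np.degrees(np.arctan2(e[:,1],e[:,0])).round(0))
for n,uv,z in(("handle",(496,110),65),("ptr",(500,62),21),("clip",(429,44),21),("axis",(454,280),50),("nose",(396,267),16),("tab",(408,305),17)):
    print(n,px2w(c,P([uv]),z)[0].round(1))
print(w2px(c,[manip.read_state()["ee_pos"]])*1.2)
```

```text
[ 513.5 -142.5] [38.5 41.3 38.9 41.3] [  15.  -74. -165.  105.]
[470.6 -25.4] [37.1 34.5 41.  29.7] [-11. -99. 162.  74.]
[475.4  29.3] [39.5 34.2 38.5 27.9] [ -3. -99. 168.  82.]
handle [605.3  -5.8  65. ]
ptr [611.7  43.1  21. ]
clip [545.3  41.2  21. ]
axis [ 622.7 -156.3   50. ]
nose [ 573.5 -166.1   16. ]
tab [ 597.3 -203.4   17. ]
[[334.92716659 301.97471962]]
```

Request:
step_arm(
  commands=[
    [0.003,-0.001,-0.04,0.02],
    [0.002,-0.001,-0.04,0],
    [0,0,-0.04,0],
    [0,0,-0.03,0],
    [0,0,-0.012,0],
    [0,0,0,0],
  ],
)

```text
time: 1.92
ee_pos: [509.4, -154.6, 33.3]
tool_rot: [0.001, 0.617, 0.787, -0.002]
ft_force: [-0.3, 0.3, 0.1]
finger_gap: 79.8
```

Request:
step_arm(
  commands=[
    [0.002,0.012,-0.003,0.0],
    [0,0,0,0],
  ],
)

```text
time: 2.08
ee_pos: [510.2, -144.2, 29.9]
tool_rot: [0.0, 0.619, 0.785, -0.002]
ft_force: [-0.2, -0.9, 0.5]
finger_gap: 80.4
```

Run:
```python
from h import *
c=cap("wrist");st();save(c,"w2.png",scale=1.2)
print(manip.read_state()["joint_velocities"].round(3))
```

```text
t 2.13 tcp [ 511.  -145.2   30.8] jaw 0.236 F [ 0.1 -1.2 -0.3] gap 79.8
[ 0.001 -0.014 -0.021 -0.003 -0.005 -0.008]
```

View pics/w2.png

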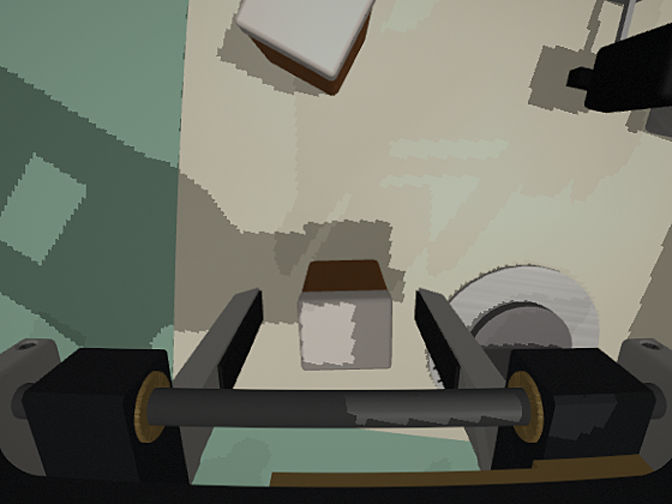

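The cassette sits squarely between the pads, so I'll grip it.

Request:
step_arm(
  commands=[
    [0,0.002,-0.002,0.01],
    [0,0,0,0],
    [0,0,0,0],
    [0,0,0,0],
    [0,0,0,0],
    [0,0,0,0],
  ],
  jaw=20,
  squeeze=25,
)

```text
time: 2.63
ee_pos: [515.3, -145.1, 34.8]
tool_rot: [0.007, 0.614, 0.789, -0.001]
ft_force: [-0.1, 0.4, -0.6]
finger_gap: 43.4
```

Request:
step_arm(
  commands=[
    [0,0,0.03,0],
    [0,0,0.035,0],
    [0,0,0.03,0],
    [0,0,0,0],
  ],
)

```text
time: 2.97
ee_pos: [512.0, -143.5, 130.2]
tool_rot: [0.003, 0.614, 0.789, -0.002]
ft_force: [1.3, -0.3, -1.1]
finger_gap: 40.0
```

Request:
step_arm(
  commands=[
    [0.004,0.038,0.002,-0.045],
    [0.004,0.038,0,-0.045],
    [0.004,0.038,0,-0.045],
    [0.004,0.038,0,-0.045],
    [0.004,0.038,0,-0.045],
    [0.004,0.038,0,-0.045],
    [0.004,0.038,0,-0.045],
    [0.004,0.038,0,-0.045],
    [0.004,0.038,0,-0.045],
    [0.004,0.038,0,-0.045],
  ],
)

```text
time: 3.8
ee_pos: [547.8, 245.2, 125.9]
tool_rot: [0.003, 0.786, 0.618, -0.006]
ft_force: [1.2, -0.1, -0.9]
finger_gap: 40.3
```

```bash
python3 -c "
from h import *
st()"
```

```text
t 3.8 tcp [547.8 245.2 125.9] jaw -0.238 F [ 1.2 -0.1 -0.9] gap 40.3
```

Request:
step_arm(
  commands=[
    [0.004,0.035,0,0],
    [0.005,0.035,0,0],
    [0.004,0.022,-0.005,0],
    [0.0,0.006,-0.02,0],
    [0,0,0,0],
    [0,0,0,0],
  ],
)

```text
time: 4.3
ee_pos: [556.0, 355.7, 92.1]
tool_rot: [0.001, 0.783, 0.621, -0.01]
ft_force: [-1.1, 0.2, -0.6]
finger_gap: 39.6
```

Run:
```python
from h import *
c=cap("wrist");st();save(c,"w3.png",scale=1.2)
```

```text
t 4.35 tcp [555.2 355.   91.3] jaw -0.23 F [ 0.3 -0.2 -1.9] gap 40.0
```

View pics/w3.png

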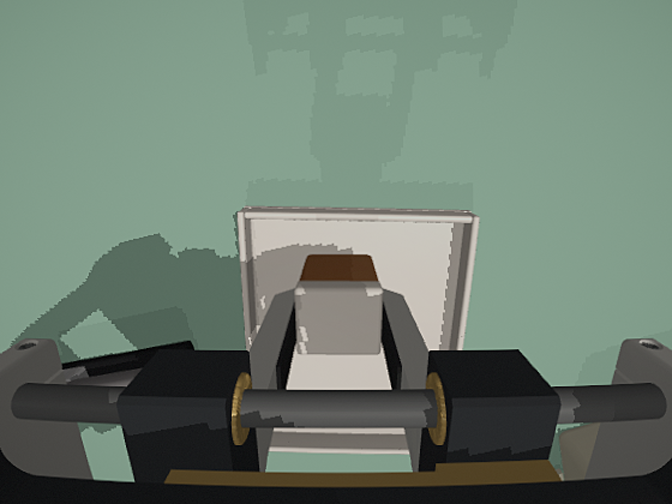

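Held upright and in line with the tray. Lowering it gently.

Request:
step_arm(
  commands=[
    [0.003,-0.004,-0.02,0],
    [0.002,-0.003,-0.02,0],
    [0.0,0,-0.004,0],
    [0,0,-0.003,0],
    [0,0,0,0],
  ],
)

```text
time: 4.77
ee_pos: [562.1, 343.8, 46.3]
tool_rot: [0.001, 0.785, 0.619, -0.009]
ft_force: [-0.5, -0.9, -1.6]
finger_gap: 40.1
```

Request:
step_arm(
  commands=[
    [0,0,-0.005,0],
    [0,0,-0.004,0],
    [0,0,-0.003,0],
    [0,0,0,0],
  ],
)

```text
time: 5.1
ee_pos: [564.0, 344.1, 43.1]
tool_rot: [0.002, 0.785, 0.619, -0.008]
ft_force: [0.4, 0.1, -0.5]
finger_gap: 39.9
```

Request:
step_arm(
  commands=[
    [0,0,-0.003,0],
    [0,0,-0.002,0],
    [0,0,0,0],
  ],
)

```text
time: 5.35
ee_pos: [565.6, 344.9, 42.0]
tool_rot: [0.002, 0.785, 0.619, -0.007]
ft_force: [1.0, 0.5, -1.0]
finger_gap: 39.5
```

Request:
step_arm(
  commands=[
    [-0.002,0,-0.006,0],
    [0,0,-0.005,0],
    [0,0,0,0],
  ],
)

```text
time: 5.6
ee_pos: [567.0, 345.9, 42.2]
tool_rot: [0.004, 0.785, 0.62, -0.005]
ft_force: [-0.5, -0.0, -1.4]
finger_gap: 39.6
```

Request:
step_arm(
  commands=[
    [-0.002,0,-0.005,0],
    [0,0,-0.004,0],
    [0,0,0,0],
  ],
)

```text
time: 5.85
ee_pos: [568.1, 347.1, 41.2]
tool_rot: [0.005, 0.785, 0.62, -0.003]
ft_force: [0.8, -0.4, -2.0]
finger_gap: 39.8
```

Request:
step_arm(
  commands=[
    [-0.004,-0.001,-0.01,0],
    [-0.002,0,-0.004,0],
  ],
)

```text
time: 6.02
ee_pos: [569.1, 348.5, 36.9]
tool_rot: [0.008, 0.785, 0.62, 0.005]
ft_force: [-6.9, -6.0, 15.0]
finger_gap: 39.8
```

```bash
python3 -c "
from h import *
st()
c=cap('top');st()"
```

```text
t 6.02 tcp [569.1 348.5  36.9] jaw -0.234 F [-6.9 -6.  15. ] gap 39.8
t 6.07 tcp [569.  348.4  36.9] jaw -0.234 F [-4.3 -3.6 18.7] gap 40.0
```

Floor contact at z about 37 mm, so I'm releasing and lifting.

Request:
step_arm(
  commands=[
    [0,0,0.001,0],
    [0,0,0,0],
    [0,0,0,0],
    [0,0,0,0],
    [0,0,0,0],
  ],
  jaw=80,
)

```text
time: 6.48
ee_pos: [568.8, 348.4, 35.4]
tool_rot: [0.008, 0.785, 0.62, 0.005]
ft_force: [-0.3, 0.3, -0.2]
finger_gap: 69.9
```

Request:
step_arm(
  commands=[
    [0,0,0.03,0],
    [0,0,0.04,0],
    [0,0,0.04,0],
    [-0.005,-0.03,0.03,0],
    [-0.01,-0.04,0,0],
    [-0.01,-0.04,0,0],
    [-0.01,-0.04,0,0],
    [-0.01,-0.04,0,0],
    [-0.01,-0.04,0,0],
    [-0.01,-0.04,0,0],
  ],
)

```text
time: 7.32
ee_pos: [496.3, 76.5, 171.8]
tool_rot: [0.007, 0.781, 0.625, 0.001]
ft_force: [-0.3, -0.5, 0.2]
finger_gap: 75.5
```

Run:
```python
from h import *
c=cap("wrist");st();save(c,"w4.png",scale=1.2)
import pickle;pickle.dump(c,open("w4.pkl","wb"))
```

```text
t 7.37 tcp [495.1  71.  171.3] jaw -0.226 F [ 3.1 -1.2 -0.5] gap 75.0
```

View pics/w4.png

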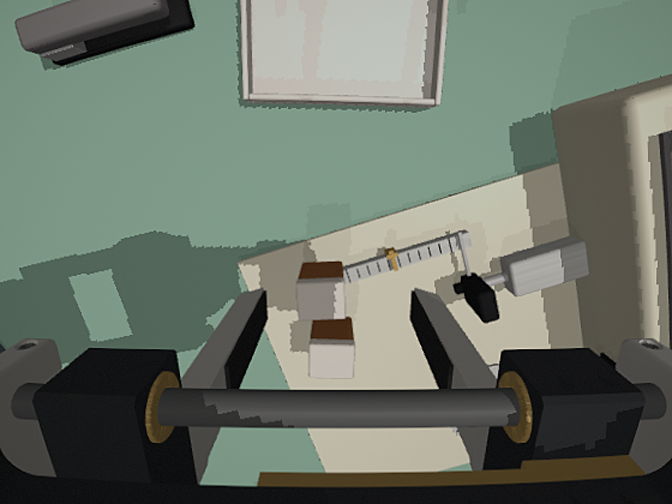

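Both remaining cassettes still stand, with lids at about (321,299) and (332,361).

Run:
```python
from h import *
import pickle
c=pickle.load(open("w4.pkl","rb"));P=lambda a:np.array(a,float)/1.2
for q in ([(298,279),(343,276),(345,318),(300,320)],[(309,346),(353,342),(355,376),(310,379)]):
    w=px2w(c,P(q),66)[:,:2];e=np.roll(w,-1,0)-w
    print(w.mean(0).round(1),np.hypot(*e.T).round(1),np.degrees(np.arctan2(e[:,1],e[:,0])).round(0))
for n,uv,z in(("ptr",(465,232),21),("clip",(393,259),21),("handle",(481,292),65)):
    print(n,px2w(c,P([uv]),z)[0].round(1))
```

```text
[476.4  36.4] [37.  37.9 38.3 37.1] [  -9. -100.  170.   78.]
[471.3 -23.8] [38.4 34.6 40.5 33.6] [ -7. -99. 171.  77.]
ptr [615.5  52.6  21. ]
clip [545.3  41.8  21. ]
handle [608.9  11.2  65. ]
```

Request:
step_arm(
  commands=[
    [-0.009,-0.012,-0.02,0.02],
    [-0.008,-0.012,-0.03,0.02],
    [-0.005,-0.008,-0.025,0],
    [0,0,-0.01,0],
    [0,0,0,0],
  ],
)

```text
time: 7.78
ee_pos: [471.6, 33.5, 83.8]
tool_rot: [0.009, 0.772, 0.635, 0.001]
ft_force: [0.4, -0.1, -0.4]
finger_gap: 75.5
```

Request:
step_arm(
  commands=[
    [0.002,0.001,-0.025,0],
    [0,0.001,-0.025,0],
    [0,0,-0.008,0],
    [0,0,0,0],
  ],
)

```text
time: 8.12
ee_pos: [477.7, 37.2, 27.2]
tool_rot: [0.011, 0.772, 0.636, 0.004]
ft_force: [1.1, 1.3, 0.5]
finger_gap: 74.9
```

Request:
step_arm(
  commands=[
    [-0.002,-0.001,0,0],
    [-0.001,0,-0.001,0],
    [-0.001,0,-0.001,0],
    [-0.001,0,-0.001,0],
    [-0.001,0,-0.001,0],
    [0,0,0,0],
    [0,0,0,0],
    [0,0,0,0],
  ],
  jaw=20,
)

```text
time: 8.78
ee_pos: [475.7, 36.7, 29.3]
tool_rot: [0.015, 0.771, 0.637, 0.007]
ft_force: [0.3, 0.1, -1.1]
finger_gap: 40.6
```

Request:
step_arm(
  commands=[
    [0,0,0.03,0],
    [0,0,0.035,0],
    [0,0,0.03,0],
    [0,0,0,0],
  ],
)

```text
time: 9.12
ee_pos: [471.7, 37.1, 124.4]
tool_rot: [0.011, 0.771, 0.637, 0.004]
ft_force: [1.2, -1.2, -1.0]
finger_gap: 39.8
```

Request:
step_arm(
  commands=[
    [0.011,0.034,0,-0.01],
    [0.011,0.034,0,-0.01],
    [0.011,0.034,0,-0.01],
    [0.011,0.034,0,-0.01],
    [0.011,0.034,0,0],
    [0.011,0.034,0,0],
    [0.009,0.025,0,0],
    [0.002,0.007,-0.01,0],
    [0,0,-0.03,0],
    [0,0,-0.01,0],
  ],
)

```text
time: 9.95
ee_pos: [550.9, 284.3, 68.0]
tool_rot: [0.013, 0.786, 0.618, 0.005]
ft_force: [-0.5, -0.9, -2.9]
finger_gap: 40.1
```

Request:
step_arm(
  commands=[
    [0,0,-0.02,0],
    [0,0,-0.012,0],
    [-0.001,0,-0.006,0],
    [-0.001,0,0,0],
  ],
)

```text
time: 10.28
ee_pos: [549.4, 283.8, 27.8]
tool_rot: [0.013, 0.786, 0.618, 0.004]
ft_force: [-0.3, -0.5, -1.3]
finger_gap: 40.3
```

Request:
step_arm(
  commands=[
    [-0.001,0,-0.004,0],
    [-0.001,0,-0.001,0],
  ],
)

```text
time: 10.45
ee_pos: [550.0, 283.9, 28.0]
tool_rot: [0.013, 0.786, 0.618, 0.006]
ft_force: [0.1, 0.5, -1.1]
finger_gap: 39.9
```

Request:
step_arm(
  commands=[
    [-0.002,0,-0.008,0],
    [-0.001,0,-0.001,0],
  ],
)

```text
time: 10.62
ee_pos: [551.6, 285.0, 26.9]
tool_rot: [0.015, 0.787, 0.617, 0.01]
ft_force: [0.5, -0.6, -2.0]
finger_gap: 40.4
```

Request:
step_arm(
  commands=[
    [-0.002,0,-0.008,0],
    [-0.001,0,-0.004,0],
  ],
)

```text
time: 10.78
ee_pos: [553.2, 286.2, 23.8]
tool_rot: [0.016, 0.787, 0.617, 0.013]
ft_force: [-10.9, -4.2, 21.7]
finger_gap: 40.6
```

Request:
step_arm(
  commands=[
    [0,0,0.001,0],
    [0,0,0,0],
    [0,0,0,0],
    [0,0,0,0],
    [0,0,0,0],
  ],
  jaw=80,
)

```text
time: 11.2
ee_pos: [554.1, 285.4, 25.4]
tool_rot: [0.016, 0.787, 0.616, 0.015]
ft_force: [-0.4, 0.3, -0.2]
finger_gap: 70.5
```

Request:
step_arm(
  commands=[
    [0,0,0.03,0],
    [0,0,0.04,0],
    [0,0,0.04,0],
    [-0.005,-0.025,0.03,0],
    [-0.01,-0.035,0,0],
    [-0.01,-0.035,0,0],
    [-0.01,-0.035,0,0],
    [-0.01,-0.035,0,0],
    [-0.01,-0.035,0,0],
    [-0.01,-0.035,0,0],
  ],
)

```text
time: 12.03
ee_pos: [482.2, 45.1, 165.5]
tool_rot: [0.016, 0.784, 0.62, 0.012]
ft_force: [0.9, 0.1, -0.1]
finger_gap: 75.1
```

Run:
```python
from h import *
c=cap("top");st();save(c,"t5.png",(95,115,375,255),2.8)
print([px for px in [w2px(c,[[471,-24,66]])]])
fit(c)
c=cap("wrist");fit(c)
import pickle;pickle.dump(c,open("w5.pkl","wb"))
```

```text
t 12.08 tcp [481.   40.3 165.1] jaw -0.237 F [ 1.1 -2.4  0.1] gap 75.2
[array([[273.36743494, 217.96574825]])]
[265. 137.] xy [6.645e+02 2.000e-01] size [49.  35.4] deg 2.0
[273. 217.] xy [470.7 -21.5] size [32.  37.8] deg 73.2
[281. 270.] xy [471.4 -22.4] size [36.6 40.5] deg 75.1
```

View pics/t5.png

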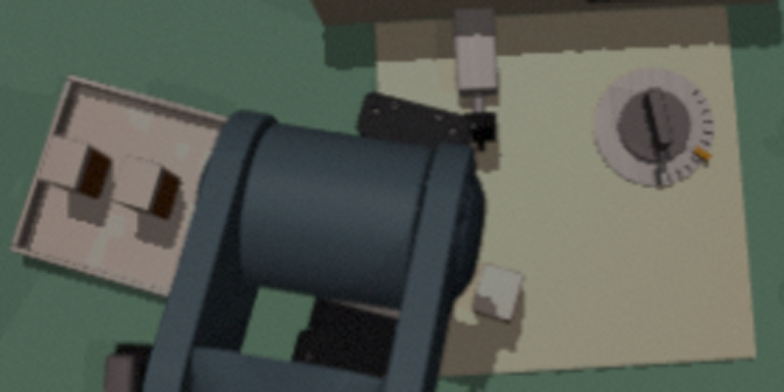

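Two cassettes stand in the tray. The third is at (471,-22).

Request:
step_arm(
  commands=[
    [-0.004,-0.022,0,-0.02],
    [-0.003,-0.02,-0.015,0],
    [-0.003,-0.014,-0.03,0],
    [0,-0.005,-0.025,0],
    [0,0,-0.01,0],
    [0,0,0,0],
  ],
)

```text
time: 12.63
ee_pos: [472.4, -20.7, 82.8]
tool_rot: [0.018, 0.793, 0.608, 0.013]
ft_force: [-1.2, -0.1, -0.4]
finger_gap: 75.4
```

Request:
step_arm(
  commands=[
    [-0.002,-0.002,-0.025,0],
    [-0.001,0,-0.025,0],
    [-0.001,0,-0.008,0],
    [-0.001,0,0,0],
  ],
)

```text
time: 12.97
ee_pos: [469.4, -21.2, 24.5]
tool_rot: [0.019, 0.793, 0.609, 0.014]
ft_force: [-0.8, 0.4, -0.4]
finger_gap: 75.2
```

Request:
step_arm(
  commands=[
    [-0.002,-0.001,-0.001,0],
    [-0.001,0,-0.001,0],
    [-0.001,0,-0.001,0],
    [-0.001,0,-0.001,0],
    [-0.001,0,-0.001,0],
    [0,0,0,0],
    [0,0,0,0],
    [0,0,0,0],
  ],
  jaw=20,
)

```text
time: 13.63
ee_pos: [467.5, -22.5, 25.3]
tool_rot: [0.023, 0.792, 0.61, 0.017]
ft_force: [-0.1, 0.0, -0.7]
finger_gap: 40.1
```

Request:
step_arm(
  commands=[
    [0,0,0.03,0],
    [0,0,0.035,0],
    [0,0,0.03,0],
    [0,0,0,0],
  ],
)

```text
time: 13.97
ee_pos: [463.5, -21.5, 120.7]
tool_rot: [0.019, 0.792, 0.61, 0.014]
ft_force: [0.9, -0.7, -0.2]
finger_gap: 39.8
```

Request:
step_arm(
  commands=[
    [0.011,0.034,0,0.01],
    [0.011,0.034,0,0.01],
    [0.011,0.034,0,0.01],
    [0.011,0.034,0,0],
    [0.011,0.034,0,0],
    [0.011,0.034,0,0],
    [0.009,0.027,0,0],
    [0.002,0.007,-0.01,0],
    [0,0,-0.03,0],
    [0,0,-0.01,0],
  ],
)

```text
time: 14.8
ee_pos: [542.4, 227.8, 65.8]
tool_rot: [0.02, 0.784, 0.62, 0.016]
ft_force: [-0.9, -0.8, -2.1]
finger_gap: 39.9
```

Request:
step_arm(
  commands=[
    [0,0,-0.02,0],
    [-0.001,0,-0.014,0],
    [-0.001,0,-0.007,0],
    [-0.001,0,-0.003,0],
  ],
)

```text
time: 15.13
ee_pos: [540.0, 227.7, 21.4]
tool_rot: [0.02, 0.784, 0.62, 0.015]
ft_force: [-11.8, -1.2, 37.4]
finger_gap: 40.1
```

Request:
step_arm(
  commands=[
    [-0.002,0,-0.008,0],
    [-0.001,0,-0.003,0],
  ],
)

```text
time: 15.3
ee_pos: [540.9, 228.4, 19.4]
tool_rot: [0.02, 0.785, 0.62, 0.016]
ft_force: [-0.3, -0.5, -0.7]
finger_gap: 40.0
```

Request:
step_arm(
  commands=[
    [0,0,0.001,0],
    [0,0,0,0],
    [0,0,0,0],
    [0,0,0,0],
    [0,0,0,0],
  ],
  jaw=80,
)

```text
time: 15.72
ee_pos: [541.8, 227.2, 21.7]
tool_rot: [0.021, 0.785, 0.619, 0.017]
ft_force: [0.5, -0.4, 0.5]
finger_gap: 69.9
```

Request:
step_arm(
  commands=[
    [0,0,0.03,0],
    [0,0,0.04,0],
    [0,0,0.04,0],
    [0,-0.025,0.03,0],
    [0.005,-0.04,0,0],
    [0.005,-0.04,0,0],
    [0.005,-0.04,0,0],
    [0.005,-0.04,0,0],
    [0.005,-0.04,0,0],
    [0.005,-0.04,0,0],
  ],
)

```text
time: 16.55
ee_pos: [565.5, -42.9, 164.3]
tool_rot: [0.02, 0.781, 0.624, 0.014]
ft_force: [0.2, -0.3, -0.2]
finger_gap: 75.4
```

Run:
```python
from h import *
st();c=cap("scene");save(c,"s6.png",(180,170,480,340),2.6)
c=cap("wrist");import pickle;pickle.dump(c,open("w6.pkl","wb"))
```

```text
t 16.55 tcp [565.5 -42.9 164.3] jaw -0.223 F [ 0.2 -0.3 -0.2] gap 75.4
```

View pics/s6.png

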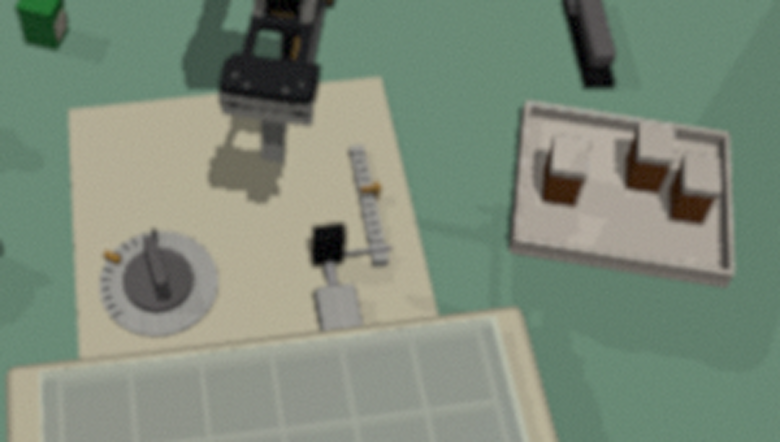

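All three cassettes stand in the tray and the deck is clear. Next is the dial: I'll go above it with the jaws across the bar.

Request:
step_arm(
  commands=[
    [0.006,-0.012,0,-0.12],
    [0.006,-0.012,0,-0.12],
    [0.006,-0.012,0,-0.12],
    [0.006,-0.012,0,-0.12],
    [0.006,-0.012,0,-0.12],
    [0.006,-0.012,0,-0.12],
    [0.006,-0.012,0,-0.12],
    [0.004,-0.012,0,-0.12],
    [0.003,-0.008,0,-0.12],
    [0,0,0,-0.12],
  ],
  jaw=60,
)

```text
time: 17.48
ee_pos: [613.6, -147.0, 157.6]
tool_rot: [0.019, 0.999, 0.047, -0.003]
ft_force: [0.4, 0.0, -0.5]
finger_gap: 56.2
```

Request:
step_arm(
  commands=[
    [0,0,0,-0.06],
    [0,0,0,0],
    [0,0,0,0],
  ],
)

```text
time: 17.73
ee_pos: [613.2, -144.3, 155.4]
tool_rot: [0.017, 1.0, 0.015, -0.005]
ft_force: [-0.5, -0.1, 0.0]
finger_gap: 56.3
```

Run:
```python
from h import *
c=cap("wrist");st();save(c,"w7.png",scale=1.42)
import pickle;pickle.dump(c,open("w7.pkl","wb"))
```

```text
t 17.78 tcp [ 613.1 -144.3  155.4] jaw -1.541 F [0.7 0.1 0.2] gap 56.2
```

View pics/w7.png

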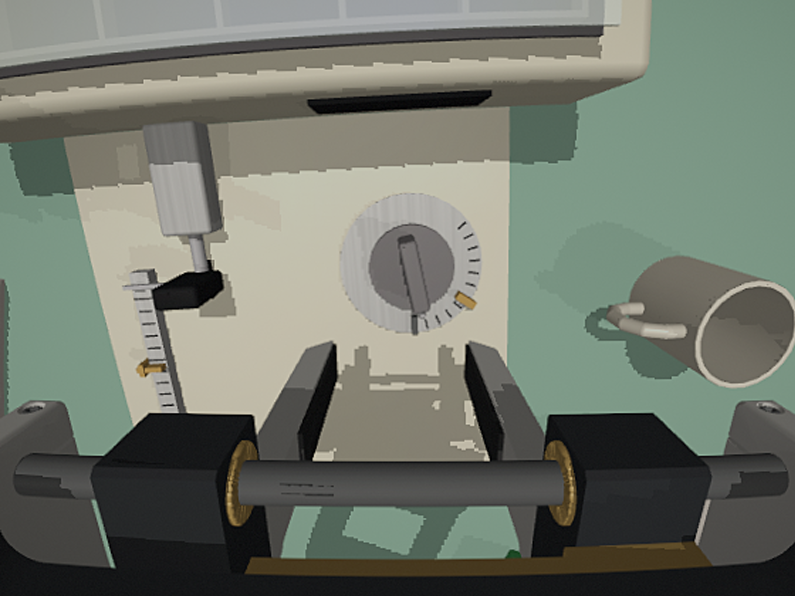

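Run:
```python
from h import *
import pickle
c=pickle.load(open("w7.pkl","rb"));s=1.42;P=lambda a:np.array(a,float)/s
rim=px2w(c,P([(340,263),(482,263),(411,193),(411,334)]),8);print("rim",rim.round(1).tolist(),rim[:2].mean(0),rim[2:].mean(0))
d=px2w(c,P([(369,265),(456,265),(412,223),(412,311)]),16);print("disc",d[:2].mean(0),d[2:].mean(0),d.round(0).tolist())
for n,uv,z in(("barfar",(406,236),50),("barnear",(421,309),50),("nose",(415,318),16),("stop",(414,328),17),("tab",(466,299),17),("ptr",(125,288),21),("clip",(150,368),21),("clipb",(140,368),21),("handle",(190,290),65)):
    print(n,px2w(c,P([uv]),z)[0].round(1))
A=[622.,-154]
for a in (0.08,):
  print(w2px(c,[[A[0]-25*np.cos(a),A[1]-25*np.sin(a),50],[A[0]+25*np.cos(a),A[1]+25*np.sin(a),50],[A[0]-39*np.cos(a),A[1]-39*np.sin(a),16]])*s)
save(c,"w7d.png",(225,120,355,245),4.6)
```

```text
rim [[627.1, -104.6, 8.0], [629.6, -213.0, 8.0], [680.4, -156.6, 8.0], [570.7, -160.6, 8.0]] [ 628.37451943 -158.80766868    8.        ] [ 625.53716569 -158.57065261    8.        ]
disc [ 628.49112613 -159.23159424   16.        ] [ 626.02722032 -158.82405072   16.        ] [[628.0, -127.0, 16.0], [629.0, -192.0, 16.0], [660.0, -158.0, 16.0], [593.0, -160.0, 16.0]]
barfar [ 654.8 -151.8   50. ]
barnear [ 605.1 -163.7   50. ]
nose [ 586.9 -162.6   16. ]
stop [ 579.1 -162.1   17. ]
tab [ 603.2 -200.9   17. ]
ptr [607.9  54.7  21. ]
clip [543.1  44.4  21. ]
clipb [542.9  52.5  21. ]
handle [619.7 -14.4  65. ]
[[409.34016545 319.83212487]
 [405.95452856 247.95676225]
 [407.73821013 322.54402069]]
```

View pics/w7d.png

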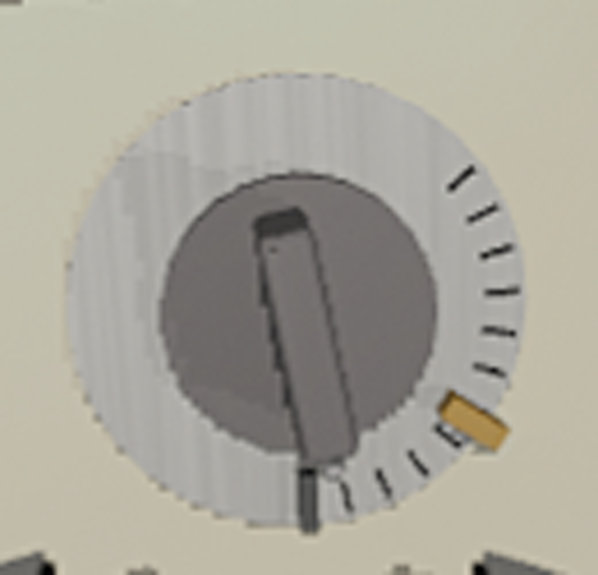

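The bar runs at about 0.235 rad in the world, while the feeder's yaw is about 0.08, so the dial seems to start slightly off its stop. The brass tab is at (473,420) and the stop tab at (309,500) in the crop. I'll check the axis against the top camera.

Run:
```python
from h import *
import pickle
c=pickle.load(open("d0.pkl","rb"))["top"];P=lambda a:np.array(a,float)/4.2+[222,115]
print("rim",px2w(c,P([(449,190)]),8),"disc",px2w(c,P([(446,188)]),16))
print("bar",px2w(c,P([(450,135),(466,214)]),50))
c=pickle.load(open("w7.pkl","rb"));P=lambda a:np.array(a,float)/4.6+[225,120]
print("axis",px2w(c,P([(299,312)]),16),px2w(c,P([(296,299)]),8))
A=px2w(c,P([(299,312)]),16)[0]
for n,uv,z in(("tab",(473,420),17),("stop",(309,500),17),("nose",(335,473),16)):
    p=px2w(c,P([uv]),z)[0]-A;print(n,p.round(1),np.hypot(*p[:2]),"ang from -x",np.arctan2(-p[1],-p[0]))
b=px2w(c,P([(286,237),(329,455)]),50);print(b,np.arctan2(*(b[0]-b[1])[1::-1]),b.mean(0))
```

```text
rim [[ 624.35548505 -158.17327792    8.        ]] disc [[ 623.57451908 -155.30380683   16.        ]]
bar [[ 646.42700038 -152.79903685   50.        ]
 [ 600.5719942  -162.32156334   50.        ]]
axis [[ 627.16096126 -158.62736125   16.        ]] [[ 628.55149528 -158.35159152    8.        ]]
tab [-24.8 -41.9   1. ] 48.70611931645641 ang from -x 1.0370171889112496
stop [-45.4  -4.    1. ] 45.566359728149514 ang from -x 0.08812536768538956
nose [-38.8 -10.    0. ] 40.10808474855574 ang from -x 0.2524173576442422
[[ 649.85625155 -153.10768177   50.        ]
 [ 603.71950212 -163.80989616   50.        ]] 0.22793598389125935 [ 626.78787684 -158.45878897   50.        ]
```

Request:
step_arm(
  commands=[
    [0.006,-0.007,-0.02,0.1],
    [0.006,-0.006,-0.03,0.08],
    [0.001,-0.001,-0.03,0.02],
    [0,0,-0.012,0],
    [0,0,0,0],
  ],
  squeeze=15,
)

```text
time: 18.2
ee_pos: [628.1, -156.3, 63.1]
tool_rot: [0.019, 0.992, 0.124, -0.001]
ft_force: [0.0, -1.2, -0.0]
finger_gap: 56.0
```

Request:
step_arm(
  commands=[
    [-0.002,-0.001,-0.022,-0.01],
    [-0.001,0,-0.013,0],
    [-0.001,0,-0.004,0],
    [-0.001,0,0,0],
  ],
)

```text
time: 18.53
ee_pos: [624.6, -156.6, 26.1]
tool_rot: [0.019, 0.993, 0.12, 0.001]
ft_force: [-0.2, 0.1, -0.4]
finger_gap: 56.5
```

Request:
step_arm(
  commands=[
    [-0.001,0,-0.001,0],
    [-0.001,0,-0.001,0],
    [-0.001,0,-0.001,0],
    [-0.001,0,-0.001,0],
    [0,0,0,0],
    [0,0,0,0],
    [0,0,0,0],
    [0,0,0,0],
    [0,0,0,0],
  ],
  jaw=0,
)

```text
time: 19.28
ee_pos: [623.8, -157.8, 28.3]
tool_rot: [0.022, 0.993, 0.12, 0.005]
ft_force: [0.2, -0.6, 0.9]
finger_gap: 12.8
```

Request:
step_arm(
  commands=[
    [0,0,-0.001,0.06],
    [0,0,-0.001,0.06],
    [0,0,-0.001,0.06],
    [0,0,-0.001,0.06],
    [0,0,-0.001,0.06],
  ],
)

```text
time: 19.7
ee_pos: [624.2, -158.2, 28.3]
tool_rot: [0.02, 0.962, 0.272, 0.007]
ft_force: [-3.0, 0.5, 5.1]
finger_gap: 12.4
```

```bash
python3 -c "
from h import *
st()"
```

```text
t 19.7 tcp [ 624.2 -158.2   28.3] jaw -1.019 F [-3.   0.5  5.1] gap 12.4
```

Request:
step_arm(
  commands=[
    [0,0,0,0.06],
    [0,0,0,0.06],
    [0,0,0,0.06],
    [0,0,0,0.06],
    [0,0,0,0.06],
    [0,0,0,0.06],
    [0,0,0,0.05],
    [0,0,0,0.03],
  ],
)

```text
time: 20.37
ee_pos: [624.8, -158.6, 28.3]
tool_rot: [0.018, 0.874, 0.485, 0.012]
ft_force: [0.6, 0.1, -0.2]
finger_gap: 12.6
```

```bash
python3 -c "
from h import *
st()"
```

```text
t 20.37 tcp [ 624.8 -158.6   28.3] jaw -0.559 F [ 0.6  0.1 -0.2] gap 12.6
```

Request:
step_arm(
  commands=[
    [0,0,0,0.025],
    [0,0,0,0.005],
  ],
)

```text
time: 20.53
ee_pos: [624.8, -158.6, 28.3]
tool_rot: [0.017, 0.867, 0.498, 0.013]
ft_force: [0.3, -0.1, 0.5]
finger_gap: 12.2
```

Request:
step_arm(
  commands=[
    [0,0,0,0],
    [0,0,0,0],
    [0,0,0,0],
    [0,0,0.02,0],
    [0,0,0.04,0],
    [0,0,0.04,0],
    [-0.02,0.01,0.03,0],
    [-0.02,0.01,0,0],
  ],
  jaw=60,
)

```text
time: 21.2
ee_pos: [582.6, -138.4, 159.9]
tool_rot: [0.015, 0.868, 0.497, 0.01]
ft_force: [0.7, 0.1, 0.6]
finger_gap: 56.2
```

Run:
```python
from h import *
c=cap("wrist");st()
import pickle;pickle.dump(c,open("w8.pkl","wb"))
p=w2px(c,[[626,-158,16]])[0];print(p)
u,v=p.astype(int);save(c,"w8.png",(max(u-75,0),max(v-65,0),u+75,v+65),4.4);print(max(u-75,0),max(v-65,0))
t=cap("top");p=w2px(t,[[626,-158,16]])[0];print(p)
```

```text
t 21.25 tcp [ 578.6 -136.   156.9] jaw -0.53 F [ 1.9  0.6 -0.9] gap 56.3
[318.68778134 194.49691183]
243 129
[329.28175979 158.84133249]
```

View pics/w8.png

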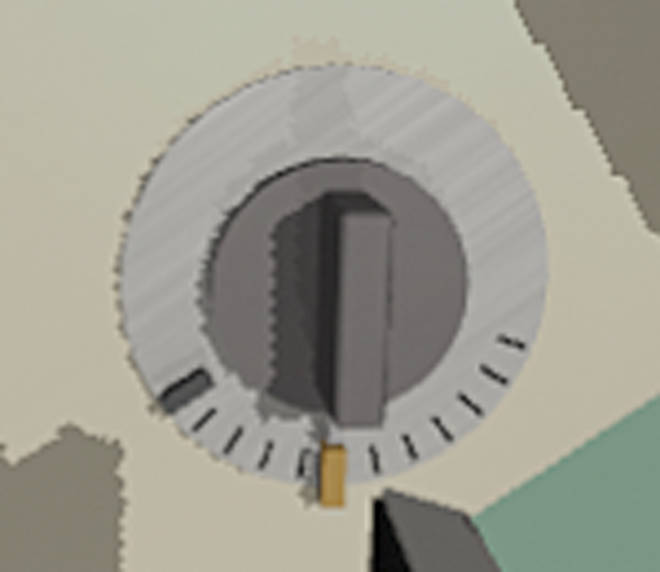

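Run:
```python
from h import *
import pickle
c=pickle.load(open("w8.pkl","rb"));P=lambda a:np.array(a,float)/4.4+[243,129]
print("rim ctr",px2w(c,P([(333,273)]),8).round(1),"disc",px2w(c,P([(336,284)]),16).round(1))
b=px2w(c,P([(366,213),(362.5,426)]),50);A=b.mean(0);e=b[0]-b[1];print("bar",b.round(1).tolist(),A,"ang",np.arctan2(e[1],e[0]))
for A in (A,px2w(c,P([(336,284)]),16)[0],px2w(c,P([(333,273)]),8)[0]):
  for n,uv,z in(("tab",(333,475),17),("stop",(186,390),17)):
    p=px2w(c,P([uv]),z)[0]-A;print(n,np.hypot(*p[:2]).round(1),"ang",np.arctan2(-p[1],-p[0]).round(3))
```

```text
rim ctr [[ 628.1 -156.8    8. ]] disc [[ 627.1 -157.5   16. ]]
bar [[639.4, -137.6, 50.0], [615.6, -180.3, 50.0]] [ 627.52274035 -158.9473737    50.        ] ang 1.061930573987164
tab 48.5 ang 1.032
stop 45.7 ang 0.059
tab 49.6 ang 1.054
stop 45.5 ang 0.092
tab 50.7 ang 1.045
stop 46.4 ang 0.105
```

The bar is at about 1.06 rad against the tab's 1.04 to 1.05, so the dial is aligned. Next is the gauge: I'll hover above its handle with the jaws along the pull.

Request:
step_arm(
  commands=[
    [0.004,0.016,0,0.1],
    [0.004,0.016,0,0.1],
    [0.004,0.016,0,0.1],
    [0.004,0.016,0,0.1],
    [0.004,0.016,0,0.1],
    [0.003,0.016,0,0.1],
    [0.003,0.016,0,0.03],
    [0.002,0.014,0,0],
    [0,0.005,0,0],
    [0,0,0,0],
  ],
  jaw=45,
)

```text
time: 22.13
ee_pos: [606.6, -1.0, 142.3]
tool_rot: [0.002, 0.662, 0.75, 0.007]
ft_force: [0.1, -0.6, 0.1]
finger_gap: 42.3
```

Run:
```python
from h import *
c=cap("wrist");st()
import pickle;pickle.dump(c,open("w9.pkl","wb"))
p=w2px(c,[[606,-4,65],[610,45,21],[545,43,21]]);print(p)
save(c,"w9.png",(170,90,400,270),3.4)
```

```text
t 22.18 tcp [606.5  -1.5 142.2] jaw 0.125 F [-0.5  0.4 -0.5] gap 42.3
[[277.75091677 219.16409288]
 [287.87624505 158.55179321]
 [221.05007185 152.44048094]]
```

View pics/w9.png

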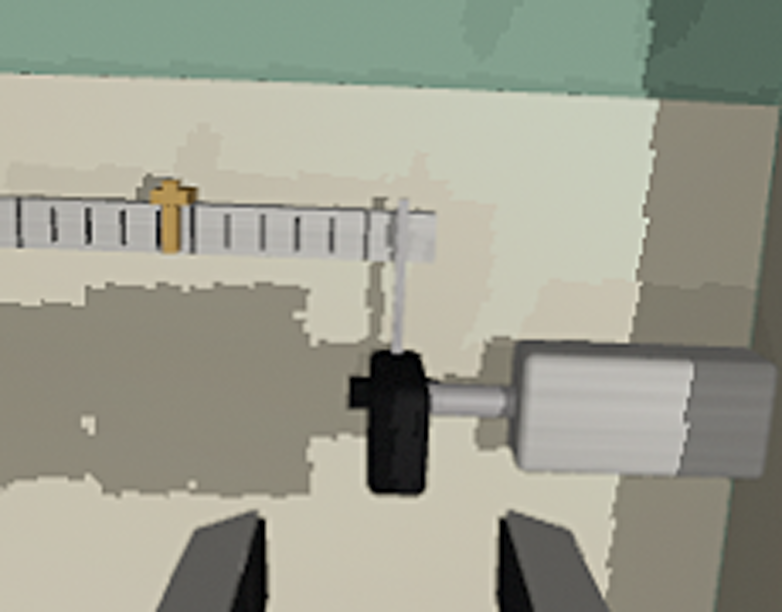

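Run:
```python
from h import *
import pickle
c=pickle.load(open("w9.pkl","rb"));P=lambda a:np.array(a,float)/3.4+[170,90]
rail=px2w(c,P([(20,198),(370,208)]),10);e=(rail[1]-rail[0])[:2]
barrel=px2w(c,P([(530,355),(690,360)]),32);print(np.arctan2(e[1],e[0]),np.arctan2(*(barrel[1]-barrel[0])[1::-1]))
p=px2w(c,P([(403,200)]),21)[0];k=px2w(c,P([(172,187),(171,247)]),21)
fx=np.array([np.cos(.083),np.sin(.083)]);fy=np.array([-fx[1],fx[0]])
print("ptr",p,"clip",k,"pull",(p-k)[:,:2]@fx,"handle",p[:2]-48*fy)
print("handle top",px2w(c,P([(398,425),(398,492),(398,352)]),65))
```

```text
0.09110299558913372 0.0913585542370323
ptr [609.41862582  54.3562015   21.        ] clip [[544.00884067  50.03196775  21.        ]
 [545.0212323   33.0645402   21.        ]] pull [65.54310991 65.94088355] handle [613.39805309   6.52144261]
handle top [[613.6034462    0.74836793  65.        ]
 [615.95615397 -17.3473898   65.        ]
 [611.13645039  19.74294622  65.        ]]
```

Request:
step_arm(
  commands=[
    [0.003,0.003,-0.02,-0.02],
    [0.003,0.002,-0.025,-0.02],
    [0,0,-0.02,0],
    [0,0,-0.006,0],
    [0,0,0,0],
  ],
)

```text
time: 22.6
ee_pos: [614.2, -0.2, 70.1]
tool_rot: [0.005, 0.68, 0.734, 0.007]
ft_force: [0.1, 0.3, 0.1]
finger_gap: 42.0
```

Request:
step_arm(
  commands=[
    [-0.002,0.002,-0.018,0.01],
    [-0.001,0.001,-0.011,0],
    [-0.001,0,-0.003,0],
    [-0.001,0,0,0],
  ],
)

```text
time: 22.93
ee_pos: [611.2, 0.4, 40.1]
tool_rot: [0.007, 0.677, 0.736, 0.008]
ft_force: [0.2, -0.7, -1.2]
finger_gap: 42.2
```

Request:
step_arm(
  commands=[
    [-0.001,0,-0.001,0],
    [-0.001,0,-0.001,0],
    [-0.001,0,-0.001,0],
    [0,0,-0.001,0],
    [0,0,0,0],
    [0,0,0,0],
  ],
  jaw=0,
  squeeze=30,
)

```text
time: 23.43
ee_pos: [610.6, -0.4, 39.8]
tool_rot: [0.01, 0.677, 0.736, 0.01]
ft_force: [1.3, -0.4, -1.9]
finger_gap: 15.9
```

Run:
```python
from h import *
c=cap("wrist");st()
import pickle;pickle.dump(c,open("w10.pkl","wb"))
s=manip.read_state();H=s["ee_pos"][:2];fx=np.array([.9961,.0877]);fy=np.array([-.0877,.9961])
print(w2px(c,[[*(H+48*fy),21],[544.5,42,21]]))
save(c,"w10.png",(120,60,400,270),2.8)
```

```text
t 23.48 tcp [ 6.106e+02 -4.000e-01  3.990e+01] jaw 0.083 F [ 1.5  0.3 -1.2] gap 15.6
[[278.20973566 170.71184596]
 [182.40557307 171.8132899 ]]
```

View pics/w10.png

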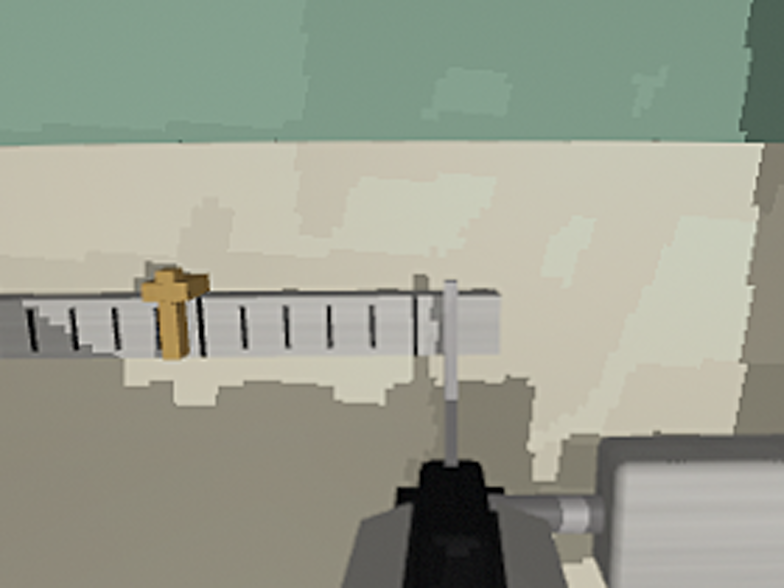

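Run:
```python
from h import *
import pickle
c=pickle.load(open("w10.pkl","rb"));P=lambda a:np.array(a,float)/2.8+[120,60]
p=px2w(c,P([(451,282)]),21)[0];k=px2w(c,P([(174,278),(173,290),(175,345)]),21)
fx=np.array([.9961,.0877])
print(p,k,(p-k)[:,:2]@fx)
bar=px2w(c,P([(610,450)]),32)[0];rod=1;print("barrel front",bar,"rel pointer",(bar-p)[:2]@fx)
```

```text
[607.67231714  54.0087439   21.        ] [[544.32042386  50.09264624  21.        ]
 [544.09487317  47.32113571  21.        ]
 [544.55990154  34.48410332  21.        ]] [63.44826266 63.91599518 64.57858816]
barrel front [647.00654564  19.80516265  32.        ] rel pointer 36.181170929304386
```

Request:
step_arm(
  commands=[
    [-0.01,-0.001,0,0],
    [-0.012,-0.001,0,0],
    [-0.012,-0.001,0,0],
    [-0.012,-0.001,0,0],
    [-0.008,-0.001,0,0],
  ],
)

```text
time: 23.9
ee_pos: [561.6, -4.6, 39.9]
tool_rot: [0.015, 0.677, 0.735, 0.016]
ft_force: [8.2, 2.8, -7.4]
finger_gap: 16.3
```

```bash
cat > meas.py <<'E'
from h import *
import pickle
fx=np.array([.9961,.0877])
def tracks(c):
    "pointer-clip gap along fx from the rows at the clip crossbar"
    s=c["frame"].astype(int)
    return s
c=cap("wrist");st();pickle.dump(c,open("w11.pkl","wb"))
hsv=cv2.cvtColor(c["frame"],cv2.COLOR_RGB2HSV);m=((hsv[...,1]>120)&(hsv[...,0]>10)&(hsv[...,0]<28)&(hsv[...,2]>90)).astype(np.uint8);m[300:]=0
n,lab,s,ce=cv2.connectedComponentsWithStats(m)
for i in range(1,n):
    if s[i,4]>25: print(s[i],ce[i],px2w(c,[ce[i]],21)[0].round(1))
E
python3 meas.py
python3 - <<'E'
from h import *
import pickle;c=pickle.load(open("w11.pkl","rb"))
p=w2px(c,[[545,45,21]])[0].astype(int);print(p)
save(c,"w11.png",(p[0]-60,p[1]-50,p[0]+80,p[1]+60),5);print(p[0]-60,p[1]-50)
E
```

```text
t 23.95 tcp [560.6  -4.7  39.9] jaw 0.082 F [ 6.3  2.  -5.1] gap 16.1
[249 155  17  32 255] [257.23921569 168.71372549] [544.1  43.5  21. ]
[258 166]
198 116
```

View pics/w11.png

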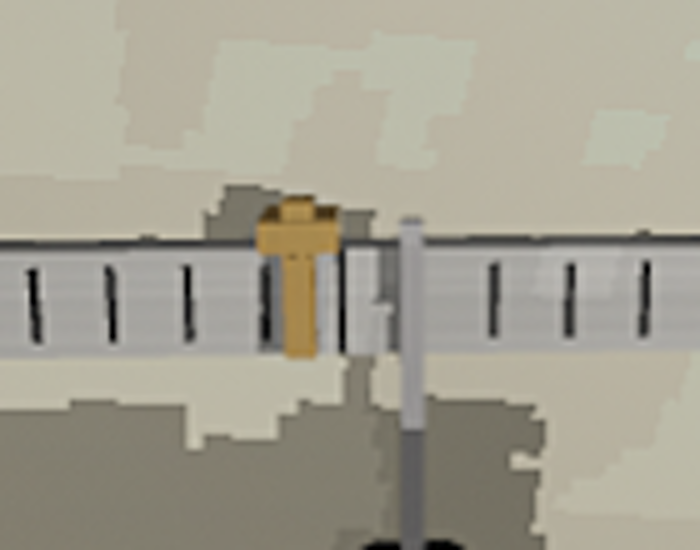

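Run:
```python
from h import *
import pickle
c=pickle.load(open("w11.pkl","rb"));P=lambda a:np.array(a,float)/5+[198,116]
fx=np.array([.9961,.0877])
p=px2w(c,P([(411,235),(412,300)]),21);k=px2w(c,P([(298.5,235),(299.5,300)]),21)
print(p.round(1),k.round(1),(p-k)[:,:2]@fx)
f=c["frame"].astype(int);r=round(300/5+116)
for r in (163,170,176): print(r,f[r,250:292].sum(1).tolist(),(f[r,250:292,0]-f[r,250:292,2]).tolist())
```

```text
[[558.7  48.3  21. ]
 [559.5  39.9  21. ]] [[544.2  47.2  21. ]
 [544.9  38.8  21. ]] [14.47896611 14.63621142]
163 [388, 378, 374, 374, 382, 381, 382, 380, 381, 382, 381, 379, 385, 386, 390, 339, 288, 295, 296, 295, 291, 279, 390, 443, 436, 438, 389, 379, 459, 490, 487, 473, 392, 337, 351, 351, 351, 352, 355, 353, 358, 289] [95, 88, 86, 88, 88, 89, 89, 88, 90, 89, 88, 89, 89, 90, 94, 73, 20, 7, 12, 13, 12, 12, 17, 20, 19, 20, 18, 11, 4, 3, 3, 2, 5, 11, 14, 14, 14, 14, 14, 13, 13, 10]
170 [190, 154, 315, 346, 361, 374, 378, 376, 380, 381, 312, 427, 500, 498, 518, 371, 75, 456, 537, 519, 517, 519, 533, 442, 324, 340, 342, 316, 413, 464, 454, 451, 466, 493, 504, 502, 503, 502, 503, 503, 504, 502] [2, 2, 3, -3, 38, 85, 89, 87, 88, 92, 91, 13, 1, 5, 6, 5, 0, 7, 7, 7, 6, 7, 7, 6, 5, 4, 5, 4, 4, 4, 3, 3, 5, 6, 7, 6, 6, 6, 6, 6, 7, 7]
176 [225, 89, 287, 338, 356, 374, 376, 377, 377, 378, 339, 431, 478, 472, 513, 376, 73, 442, 519, 501, 496, 503, 438, 364, 363, 376, 325, 281, 412, 464, 452, 451, 460, 473, 478, 478, 479, 479, 477, 479, 479, 479] [4, 1, 3, -3, 41, 87, 92, 89, 89, 91, 95, 21, 0, 6, 7, 6, -1, 6, 7, 7, 6, 6, 5, 6, 5, 6, 6, 3, 3, 2, 4, 3, 5, 6, 5, 6, 6, 6, 6, 6, 6, 6]
```

Request:
step_arm(
  commands=[
    [-0.006,-0.0005,0,0],
    [-0.004,0,0,0],
  ],
)

```text
time: 24.12
ee_pos: [552.5, -5.3, 39.9]
tool_rot: [0.017, 0.677, 0.735, 0.017]
ft_force: [8.2, -0.7, -7.6]
finger_gap: 16.3
```

```bash
cat > gap.py <<'E'
from h import *
fx=np.array([.9961,.0877])
def gap(show=True):
    c=cap("wrist");f=c["frame"].astype(int);s=manip.read_state()
    hsv=cv2.cvtColor(c["frame"],cv2.COLOR_RGB2HSV);m=((hsv[...,1]>120)&(hsv[...,0]>8)&(hsv[...,0]<28)&(hsv[...,2]>80));m[300:]=0
    n,lab,sx,ce=cv2.connectedComponentsWithStats(m.astype(np.uint8));i=1+np.argmax(sx[1:,4]);x,y,w,h,a=sx[i]
    # clip stem rows: lower half; pointer below the rail, grey shadowless test just prints profile
    r=y+int(h*.75);cols=np.where(m[r])[0]
    print("t",round(s["time"],2),"tcp",s["ee_pos"].round(2),"F",s["ft_force"].round(1),"gap",round(s["finger_gap"],1),"clipbox",x,y,w,h,"stem",cols.min(),cols.max())
    if show:
        for rr in (r,y+h+6): print(rr,f[rr,x-6:x+34].sum(1).tolist(),x-6)
    return c
if __name__=="__main__": gap()
E
python3 gap.py
```

```text
t 24.17 tcp [552.06  -5.35  39.89] F [ 6.6 -0.9 -5.6] gap 16.2 clipbox 264 155 16 33 stem 270 274
179 [492, 493, 492, 498, 521, 413, 110, 107, 294, 342, 323, 364, 380, 379, 363, 354, 362, 337, 291, 317, 419, 456, 447, 446, 459, 475, 477, 476, 476, 476, 477, 477, 478, 479, 485, 513, 360, 0, 431, 507] 258
194 [534, 535, 535, 535, 535, 538, 543, 549, 563, 467, 347, 359, 366, 363, 341, 474, 528, 518, 521, 489, 446, 437, 439, 434, 475, 515, 517, 515, 515, 522, 495, 474, 483, 484, 483, 482, 483, 484, 485, 482] 258
```

Request:
step_arm(
  commands=[
    [-0.005,0,0,0],
    [-0.0015,0,0,0],
  ],
)

```text
time: 24.33
ee_pos: [547.6, -5.8, 39.9]
tool_rot: [0.019, 0.678, 0.735, 0.019]
ft_force: [7.6, 1.1, -7.2]
finger_gap: 16.4
```

```bash
python3 gap.py
```

```text
t 24.38 tcp [547.55  -5.76  39.88] F [ 7.4  0.4 -7.1] gap 16.5 clipbox 272 155 16 33 stem 277 282
179 [492, 492, 493, 505, 506, 344, 8, 247, 308, 296, 264, 321, 363, 357, 352, 353, 365, 452, 487, 505, 372, 44, 415, 499, 481, 478, 478, 475, 477, 478, 478, 480, 479, 484, 505, 373, 56, 327, 475, 490] 266
194 [553, 460, 344, 363, 360, 335, 309, 479, 545, 533, 534, 460, 418, 439, 438, 433, 494, 527, 519, 514, 516, 527, 421, 286, 300, 304, 302, 300, 293, 426, 488, 483, 484, 484, 481, 482, 477, 505, 521, 513] 266
```

Run:
```python
from gap import *
c=gap(False);f=c["frame"].astype(int)
for r in list(range(153,166,1))+[170,176,182,187,190]: print(r,(f[r,268:293,0]-f[r,268:293,2]).tolist())
for r in (190,192,196,200): print(r,f[r,268:293].sum(1).tolist())
```

```text
t 24.43 tcp [547.59  -5.79  39.88] F [ 7.8  0.  -6.5] gap 16.2 clipbox 272 155 16 33 stem 277 282
153 [16, 17, 16, 16, 22, 23, 24, 23, 22, 21, 22, 21, 21, 20, 21, 21, 22, 22, 22, 22, 22, 22, 23, 22, 23]
154 [16, 17, 17, 17, 15, 14, 21, 22, 21, 18, 16, 16, 16, 17, 19, 20, 21, 21, 21, 21, 22, 22, 21, 21, 22]
155 [16, 17, 17, 16, 16, 15, 20, 20, 23, 62, 61, 61, 61, 63, 46, 22, 20, 21, 21, 21, 22, 21, 22, 22, 22]
156 [18, 18, 16, 17, 17, 17, 19, 17, 34, 89, 89, 87, 87, 91, 79, 28, 17, 20, 21, 22, 22, 22, 22, 22, 22]
157 [17, 17, 16, 23, 44, 43, 40, 36, 72, 91, 93, 90, 91, 92, 89, 66, 44, 49, 24, 22, 22, 22, 22, 22, 22]
158 [17, 17, 15, 23, 47, 45, 43, 39, 69, 87, 90, 88, 88, 88, 84, 63, 40, 44, 34, 24, 22, 23, 23, 22, 22]
159 [17, 17, 14, 22, 54, 53, 52, 49, 63, 82, 87, 87, 87, 86, 81, 63, 48, 50, 56, 31, 23, 21, 22, 23, 22]
160 [17, 16, 13, 33, 79, 81, 78, 77, 81, 83, 82, 83, 83, 80, 80, 77, 76, 77, 81, 61, 26, 21, 23, 23, 23]
161 [18, 17, 13, 40, 92, 93, 90, 90, 90, 90, 90, 90, 91, 88, 87, 88, 89, 90, 92, 83, 32, 19, 23, 23, 24]
162 [18, 16, 12, 40, 90, 90, 88, 88, 88, 88, 89, 89, 87, 
[... 646 characters left out ...]
19, 21, 20, 31, 47, 62, 69, 54, 46, 52, 30, 21, 24, 24, 23, 24, 24, 24, 25, 25]
190 [19, 19, 19, 19, 16, 17, 23, 23, 25, 16, 3, 3, 3, 0, 17, 24, 22, 23, 23, 23, 23, 23, 22, 23, 22]
190 [364, 364, 367, 342, 320, 303, 466, 530, 524, 456, 418, 442, 438, 430, 486, 517, 514, 512, 512, 512, 512, 512, 513, 512, 513]
192 [356, 363, 366, 341, 317, 297, 462, 524, 521, 475, 434, 439, 437, 429, 488, 517, 512, 512, 512, 515, 520, 521, 524, 524, 527]
196 [346, 364, 349, 337, 335, 320, 303, 302, 301, 319, 405, 447, 442, 446, 368, 286, 420, 487, 485, 492, 408, 318, 324, 328, 331]
200 [361, 362, 362, 368, 343, 326, 327, 327, 322, 340, 394, 325, 352, 416, 363, 321, 325, 327, 327, 329, 327, 326, 327, 327, 327]
```

Pointer and clip are level to within about 0.1 px. I'll hold here with camera calls, since the arm keeps its target during them.

Run:
```python
from gap import *
for i in range(48):
    if i%8==0: gap(False)
    else: cap("wrist")
c=gap(False);f=c["frame"].astype(int)
print(f[190,268:293].sum(1).tolist());st()
```

```text
t 24.48 tcp [547.64  -5.77  39.88] F [ 6.8  0.2 -6.3] gap 16.6 clipbox 272 155 16 33 stem 277 282
t 24.88 tcp [547.78  -5.76  39.88] F [ 7.  -0.2 -6.5] gap 16.7 clipbox 271 155 17 33 stem 277 281
t 25.28 tcp [547.77  -5.76  39.88] F [ 8.  -0.1 -6.7] gap 16.7 clipbox 271 155 17 33 stem 277 281
t 25.68 tcp [547.79  -5.75  39.88] F [ 7.3  0.5 -6.2] gap 16.5 clipbox 271 155 17 33 stem 277 281
t 26.08 tcp [547.8   -5.74  39.9 ] F [ 7.2 -0.4 -6. ] gap 16.0 clipbox 271 155 17 33 stem 277 281
t 26.48 tcp [547.78  -5.76  39.89] F [ 7.9 -0.3 -6.3] gap 16.6 clipbox 271 155 17 33 stem 277 281
t 26.88 tcp [547.78  -5.76  39.87] F [ 7.2  1.2 -6.1] gap 16.4 clipbox 271 155 17 33 stem 277 281
[348, 361, 367, 341, 310, 371, 486, 522, 523, 477, 435, 442, 439, 431, 489, 520, 513, 512, 512, 512, 513, 512, 513, 513, 514]
t 26.88 tcp [547.8  -5.8  39.9] jaw 0.081 F [ 7.2  1.2 -6.1] gap 16.4
```

Request:
step_arm(
  commands=[
    [0.014,0.001,0,0],
    [0.014,0.001,0,0],
    [0.014,0.001,0,0],
    [0.012,0.001,0,0],
    [0.006,0.001,0,0],
  ],
)

```text
time: 27.3
ee_pos: [606.9, -0.7, 39.7]
tool_rot: [0.016, 0.677, 0.735, 0.015]
ft_force: [1.2, -2.9, -0.1]
finger_gap: 16.4
```

Request:
step_arm(
  commands=[
    [0.003,0,0,0],
    [0.001,0,0,0],
  ],
)

```text
time: 27.47
ee_pos: [611.5, -0.3, 39.8]
tool_rot: [0.016, 0.677, 0.736, 0.015]
ft_force: [1.9, 0.5, 0.0]
finger_gap: 16.7
```

Request:
step_arm(
  commands=[
    [0,0,0,0],
    [0,0,0,0],
    [0,0,0,0],
    [0,0,0.02,0],
    [0,0,0.035,0],
    [0,0,0.04,0],
    [0,0,0.03,0],
    [0,0,0,0],
  ],
  jaw=45,
)

```text
time: 28.13
ee_pos: [606.0, 0.4, 166.9]
tool_rot: [0.013, 0.678, 0.735, 0.014]
ft_force: [0.5, 0.4, 0.2]
finger_gap: 42.1
```

Run:
```python
from gap import *
st();c=cap("wrist");import pickle;pickle.dump(c,open("w12.pkl","wb"))
f=c["frame"].astype(int)
P=w2px(c,[[609.4,54.3,21],[610.5,43,21],[611.5,32,21]]);print(P)
for p in P[1:]:
    u,v=p.round().astype(int);print(u,v,f[v,u-14:u+15].sum(1).tolist())
```

```text
t 28.13 tcp [6.060e+02 4.000e-01 1.669e+02] jaw 0.081 F [0.5 0.4 0.2] gap 42.1
[[282.17629394 147.54724056]
 [282.34286917 158.47434233]
 [282.43575016 168.93163996]]
282 158 [535, 536, 547, 508, 273, 440, 555, 542, 550, 448, 328, 344, 346, 474, 524, 516, 515, 531, 542, 541, 542, 523, 525, 547, 558, 563, 564, 564, 563]
282 169 [575, 577, 577, 579, 593, 499, 376, 392, 374, 530, 594, 589, 530, 490, 505, 532, 558, 560, 559, 557, 558, 559, 560, 560, 557, 560, 561, 560, 560]
```

The gauge is home, with the pointer at its predicted home pixel. Now back to the dial.

Request:
step_arm(
  commands=[
    [0.002,-0.017,0,-0.1],
    [0.003,-0.017,0,-0.1],
    [0.003,-0.017,0,-0.1],
    [0.003,-0.017,0,-0.1],
    [0.003,-0.017,0,-0.1],
    [0.003,-0.017,0,-0.06],
    [0.002,-0.017,0,-0.02],
    [0.002,-0.017,0,0],
    [0.001,-0.01,0,0],
    [0,-0.003,0,0],
  ],
  jaw=60,
  squeeze=15,
)

```text
time: 29.02
ee_pos: [616.9, -150.6, 146.8]
tool_rot: [0.006, 0.867, 0.499, 0.003]
ft_force: [0.4, 0.7, -0.0]
finger_gap: 56.5
```

```bash
python3 -c "
from h import *
st()"
```

```text
t 29.02 tcp [ 616.9 -150.6  146.8] jaw -0.526 F [ 0.4  0.7 -0. ] gap 56.5
```

Target is (625.5,-158, 27).

Request:
step_arm(
  commands=[
    [0.004,-0.004,-0.02,0],
    [0.003,-0.003,-0.03,0],
    [0.001,-0.001,-0.03,0],
    [0,0,-0.012,0],
    [0,0,0,0],
  ],
)

```text
time: 29.43
ee_pos: [623.2, -157.4, 49.5]
tool_rot: [0.005, 0.867, 0.499, 0.003]
ft_force: [-0.5, -0.6, 0.7]
finger_gap: 56.2
```

Request:
step_arm(
  commands=[
    [0.001,-0.001,-0.013,0],
    [0,0,-0.008,0],
    [0,0,0,0],
  ],
)

```text
time: 29.68
ee_pos: [624.6, -157.3, 28.0]
tool_rot: [0.005, 0.866, 0.499, 0.003]
ft_force: [0.1, -0.3, 0.6]
finger_gap: 56.4
```

Request:
step_arm(
  commands=[
    [0,0,0,0],
    [0,0,-0.001,0],
    [-0.001,0,-0.001,0],
    [-0.001,0,-0.001,0],
    [0,0,0,0],
    [0,0,0,0],
    [0,0,0,0],
    [0,0,0,0],
  ],
  jaw=0,
)

```text
time: 30.35
ee_pos: [625.0, -157.9, 29.6]
tool_rot: [0.008, 0.866, 0.5, 0.005]
ft_force: [-1.7, 0.4, -0.1]
finger_gap: 12.1
```

```bash
python3 -c "
from h import *
st()"
```

```text
t 30.35 tcp [ 625.  -157.9   29.6] jaw -0.525 F [-1.7  0.4 -0.1] gap 12.1
```

Request:
step_arm(
  commands=[
    [0,0,-0.002,-0.07],
    [0,0,-0.002,-0.07],
    [0,0,-0.001,-0.07],
    [0,0,0,-0.07],
    [0,0,0,-0.07],
    [0,0,0,-0.07],
    [0,0,0,-0.07],
    [0,0,0,-0.07],
    [0,0,0,-0.07],
    [0,0,0,-0.07],
  ],
)

```text
time: 31.18
ee_pos: [624.4, -157.4, 29.6]
tool_rot: [0.007, 0.988, 0.157, 0.001]
ft_force: [0.1, -0.2, 0.6]
finger_gap: 12.1
```

```bash
python3 -c "
from h import *
st();print(manip.read_state()['torque'])"
```

```text
t 31.18 tcp [ 624.4 -157.4   29.6] jaw -1.255 F [ 0.1 -0.2  0.6] gap 12.1
[0.21393813 0.14394441 0.08894701]
```

Request:
step_arm(
  commands=[
    [0,0,0,-0.07],
    [0,0,0,-0.07],
    [0,0,0,-0.05],
  ],
)

```text
time: 31.43
ee_pos: [624.3, -157.2, 29.6]
tool_rot: [0.007, 0.998, 0.058, 0.0]
ft_force: [-0.2, 0.6, -0.5]
finger_gap: 12.0
```

```bash
python3 -c "
from h import *
st();print(manip.read_state()['torque'])"
```

```text
t 31.43 tcp [ 624.3 -157.2   29.6] jaw -1.456 F [-0.2  0.6 -0.5] gap 12.0
[0.16519209 0.09584465 0.0781197 ]
```

Request:
step_arm(
  commands=[
    [0,0,0,-0.03],
    [0,0,0,-0.03],
  ],
)

```text
time: 31.6
ee_pos: [624.3, -157.2, 29.6]
tool_rot: [0.007, 1.0, 0.026, -0.0]
ft_force: [0.7, -0.3, 0.3]
finger_gap: 12.2
```

```bash
python3 -c "
from h import *
st();print(manip.read_state()['torque'])"
```

```text
t 31.6 tcp [ 624.3 -157.2   29.6] jaw -1.519 F [ 0.7 -0.3  0.3] gap 12.2
[0.15204229 0.13633128 0.30623546]
```

Request:
step_arm(
  commands=[
    [0,0,0,-0.025],
    [0,0,0,-0.01],
  ],
)

```text
time: 31.77
ee_pos: [624.5, -157.2, 29.6]
tool_rot: [0.007, 1.0, 0.008, -0.0]
ft_force: [1.9, 0.1, -0.4]
finger_gap: 12.5
```

```bash
python3 -c "
from h import *
st();print(manip.read_state()['torque'])"
```

```text
t 31.77 tcp [ 624.5 -157.2   29.6] jaw -1.554 F [ 1.9  0.1 -0.4] gap 12.5
[ 0.23161879 -0.1792534   0.32258557]
```

Request:
step_arm(
  commands=[
    [0,0,0,0],
    [0,0,0,0],
    [0,0,0,0],
    [0,0,0.02,0],
    [0,0,0.035,0],
    [0,0,0.04,0],
    [0,0,0.03,0],
    [-0.01,0,0,0],
    [0,0,0,0],
  ],
  jaw=60,
)

```text
time: 32.52
ee_pos: [611.6, -156.4, 157.3]
tool_rot: [0.006, 1.0, 0.008, -0.002]
ft_force: [-0.1, -0.7, -0.6]
finger_gap: 56.5
```

Run:
```python
from h import *
st();c=cap("wrist");t=cap("scene")
p=w2px(c,[[626.5,-158,16]])[0].astype(int);q=w2px(t,[[548,287,35]])[0].astype(int);print(p,q)
a=cv2.resize(c["frame"][p[1]-60:p[1]+70,p[0]-60:p[0]+60],None,fx=4.4,fy=4.4,interpolation=cv2.INTER_CUBIC)
b=cv2.resize(t["frame"][q[1]-50:q[1]+50,q[0]-50:q[0]+45],None,fx=2.8,fy=2.8,interpolation=cv2.INTER_CUBIC)
o=np.zeros((max(a.shape[0],b.shape[0]),a.shape[1]+b.shape[1],3),np.uint8);o[:a.shape[0],:a.shape[1]]=a;o[:b.shape[0],a.shape[1]:]=b
print(o.shape);cv2.imwrite("pics/fin.png",o[:,:,::-1])
import pickle;pickle.dump(c,open("w13.pkl","wb"))
```

```text
t 32.52 tcp [ 611.6 -156.4  157.3] jaw -1.554 F [-0.1 -0.7 -0.6] gap 56.5
[280 187] [420 236]
(572, 794, 3)
```

View pics/fin.png

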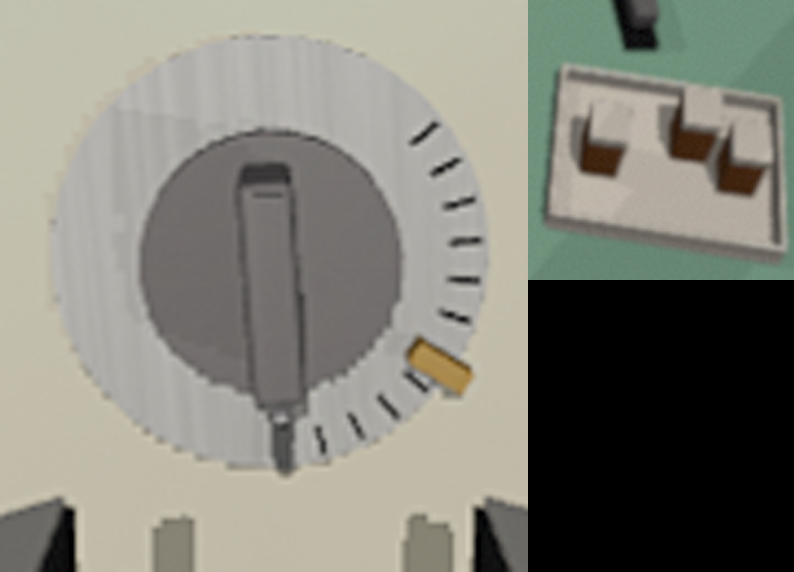

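The nose points at the stop tab at (284,440), and all three cassettes stand on the tray floor. The gripper is clear of everything.

Run:
```python
from h import *
st();print(manip.hand_in())
```

```text
t 32.62 tcp [ 612.4 -156.5  156.7] jaw -1.554 F [ 0.5 -0.1 -0.8] gap 56.4
the job is handed in; nothing more can be done
None
```

I did the steps in the order asked and handed the job in at 32.6 s on the robot's clock; no verdict came back.

- **Cassettes:** I moved the three that were there from the deck to the tray. In the last scene picture all three stand upright on the tray floor.
- **Dial to the tab:** I turned it until the grip bar was at about 1.06 rad, with the tab measured at 1.03 to 1.05 rad. The nose was hidden under the bar in that view, so I judged this from the bar.
- **Gauge:** I pulled it until the pointer was level with the clip, to within about 0.1 pixel (well under 1 mm). I held it there from about 24.3 to 26.9 s, roughly 2.5 s, with the tool moving less than 0.3 mm. I guided it back in the gripper, then let go. Afterwards the pointer was at its home position.
- **Dial to the stop:** I turned it back until the wrist torque stopped rising, at about 0.32 N m. The picture after I let go shows the nose at the stop tab.

**Checks that disagreed:**
- **Start of dial:** it began about 0.15 rad off its stop.
- **Gauge pull:** the tool's travel to level was about 1 mm less than an earlier camera estimate. I trusted the direct view of pointer against clip.
- **Third cassette:** setting it down showed about 37 N at the wrist for a moment.

I did not deliberately approach the bottle, mug, stapler or green box. I took no separate last picture of them.

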